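# Clear and load the drilling fixture

## Task

Get the drilling fixture ready: first clear the clamping gear and spanner left lying on its plate into the green bin beside it (the one nearest the fixture, not the stock bins at the back of the bench). Then stand every flange blank flat on the plate, hub up, each in a nest of its own, and nudge it home until its rim touches both dowel pins of that nest. Last of all swing the stiff-jointed lamp arm by its peg until the lamp head is straight over the middle nest, and leave it there; do not knock over or shove away the bottle and the oil can standing nearby.

Things in the scene. Friction and masses are not known exactly. Their poses are not given: they have to be found in the camera images.
- fixture: Drilling fixture, fixed: ground steel plate with a green edging, 20 mm thick. Origin at its underside; the plate spans x -90 to +175 mm and y -170 to +170 mm of its own axes. Own x points away from the robot (yaw within 0.2 rad), z up. Three nests in a row along its y, 105 mm apart, each a pair of upright dowel pins on the nest's far (+x) side; a round blank is pushed in +x against both. The lamp post stands at x +145 mm, y 0.
- seat_0 (a point): Nest at the robot's right, fixture x 15, y -105 mm: its dowel pins are 12 mm in diameter, 20 mm high, at +31.1 mm x and +31.1 and -31.1 mm y (fixture axes) from this point. This point, on the plate's top, is where the centre of a blank's underside lies when its flange touches both pins.
- seat_1 (a point): Middle nest, fixture x 15, y 0 mm: its dowel pins are 12 mm in diameter, 20 mm high, at +31.1 mm x and +31.1 and -31.1 mm y (fixture axes) from this point. This point, on the plate's top, is where the centre of a blank's underside lies when its flange touches both pins.
- seat_2 (a point): Nest at the robot's left, fixture x 15, y +105 mm: its dowel pins are 12 mm in diameter, 20 mm high, at +31.1 mm x and +31.1 and -31.1 mm y (fixture axes) from this point. This point, on the plate's top, is where the centre of a blank's underside lies when its flange touches both pins.
- lamp (a joint): Swing of the lamp arm about its upright post, rad: 0 when the arm points along the fixture's -x, with its head over the middle nest; grows clockwise seen from above, towards the fixture's +y side. Range -0.5 to 2.1; starts parked at 1.6 to 1.9. Stiff joint (about 0.3 N m of friction): it stays where it is left.
- lamp_hinge (a point): On the vertical swing axis of the lamp arm, at the arm's height, 210 mm above the bench.
- lamp_peg (a point): The peg to swing the arm by: a plain upright round steel peg, 16 mm in diameter, on top of the arm 100 mm from the swing axis. It stands clear from 217 mm (the arm's top; the arm is 16 mm wide) to 263 mm above the bench; this point is on its axis at 245 mm.
- lamp_head (a point): Centre of the lower face of the black lamp head (60 mm in diameter), 130 mm from the swing axis, 161 mm above the bench. The head's top and the arm are at 203 to 217 mm.
- strap: Dark steel strap clamp, a flat bar 110 mm long (own x), 32 mm wide (own y), 16 mm thick, with a lengthwise slot from x -10 to +35 mm; 0.3 kg (varies). Origin: centre of the underside. Left lying on the fixture, in one of the nests, long way roughly fore and aft. May be absent.
- spanner: Dark steel double open-ended spanner, about 110 mm long (own x), 10 mm thick; the shaft is 16 mm wide (26 mm where it swells at x +-20 to 44 mm, about 36 mm over the jaws); 0.15 kg. Origin: centre of the underside. Left lying on the fixture, in one of the nests, long way roughly fore and aft. May be absent.
- stepblock: Dark steel step block (clamp support, a little staircase), 100 mm long (own x), 30 mm wide (own y), 14 mm high at its -x end, 27 mm from x -16 mm, 40 mm from x +17 mm on; 0.35 kg (varies). Origin: centre of the underside. Left lying on the fixture, in one of the nests, long way roughly fore and aft. May be absent.
- blank0: Turned aluminium flange blank, 0.28 kg (varies): a round flange 76 mm in diameter and 16 mm thick with a round hub 40 mm in diameter standing 25 mm above it in the middle (41 mm high in all). Origin: centre of the underside; z is up through the hub. Two or three blanks are there, standing on the bench, hub up, to the robot's right.
- blank1: Turned aluminium flange blank, 0.28 kg (varies): a round flange 76 mm in diameter and 16 mm thick with a round hub 40 mm in diameter standing 25 mm above it in the middle (41 mm high in all). Origin: centre of the underside; z is up through the hub. Two or three blanks are there, standing on the bench, hub up, to the robot's right.
- blank2: Turned aluminium flange blank, 0.28 kg (varies): a round flange 76 mm in diameter and 16 mm thick with a round hub 40 mm in diameter standing 25 mm above it in the middle (41 mm high in all). Origin: centre of the underside; z is up through the hub. Two or three blanks are there, standing on the bench, hub up, to the robot's right.
- bin: Green plastic open bin, fixed, at the robot's left: 200 mm (own x) by 170 mm (own y), 75 mm high, walls 4 mm. Origin: centre of the underside, z up.
- coolant: Bystander: green bottle with a white cap and a paper label, 60 mm in diameter, 170 mm high, beyond the bin. Origin: centre of the underside.
- oilcan: Bystander: red oil can with a pointed spout, 68 mm in diameter, 140 mm high, beyond the blanks. Origin: centre of the underside.

How it is judged (in metres and radians):
On the way, in this order (a step that is already met when the one before it is completed fails the run):
1. everything left on the fixture lies in the green bin (x of strap in the frame of bin between -0.096 and 0.096 m and y of strap in the frame of bin between -0.081 and 0.081 m and height (world z) of each of strap, spanner, stepblock below 0.075 m and linear speed of each of strap, spanner, stepblock below 0.03 m/s and x of spanner in the frame of bin between -0.096 and 0.096 m and y of spanner in the frame of bin between -0.081 and 0.081 m and x of stepblock in the frame of bin between -0.096 and 0.096 m and y of stepblock in the frame of bin between -0.081 and 0.081 m), for 0.2 s.
2. every blank lies flat in a nest, against both pins ((horizontal distance between blank0 and seat_0 below 0.0025 m or horizontal distance between blank0 and seat_1 below 0.0025 m or horizontal distance between blank0 and seat_2 below 0.0025 m) and height (world z) of blank0 between 0.017 and 0.023 m and angle between each of blank0, blank1, blank2's own z axis and vertical below 0.05 rad and linear speed of each of blank0, blank1, blank2 below 0.02 m/s and (horizontal distance between blank1 and seat_0 below 0.0025 m or horizontal distance between blank1 and seat_1 below 0.0025 m or horizontal distance between blank1 and seat_2 below 0.0025 m) and height (world z) of blank1 between 0.017 and 0.023 m and (horizontal distance between blank2 and seat_0 below 0.0025 m or horizontal distance between blank2 and seat_1 below 0.0025 m or horizontal distance between blank2 and seat_2 below 0.0025 m) and height (world z) of blank2 between 0.017 and 0.023 m), for 0.2 s.
3. the lamp head is over the middle nest and at rest (horizontal distance between lamp_head and seat_1 below 0.02 m and velocity of joint lamp between -0.05 and 0.05 rad/s), for 0.2 s.
At the end, for the whole second after the job is handed in: Leftovers lie in the green bin, below its rim; every blank lies flat on the plate, hub up, its centre within 2.5 mm of the point of a nest where it touches both pins; the lamp head is within 20 mm, seen from above, of the middle nest's point; all at rest (all of step 1 and all of step 2 and all of step 3).
It fails at once if the bottle is knocked over or shoved more than 40 mm (angle between coolant's own z axis and vertical above 0.6 rad or distance of coolant from where it was at the start of the episode above 0.04 m).
It fails at once if the oil can is knocked over or shoved more than 40 mm (angle between oilcan's own z axis and vertical above 0.6 rad or distance of oilcan from where it was at the start of the episode above 0.04 m).
Of strap, spanner, stepblock only 1 to 3 are there at a start; the rules pass over those that are not, and their reading is None.
Of blank0, blank1, blank2 only 2 to 3 are there at a start; the rules pass over those that are not, and their reading is None.
At some moment in a run one of blank0, blank1, blank2 may be knocked a few centimetres aside while the robot is not near it.
Once in a run the grip may slacken for a moment while it holds something.
It also fails if it takes over 210 s, if anything falls off the work surface, if the arm or the gripper's body presses on something with over 40 N, if the wrist force passes 120 N, or if a joint passes its speed limit or range.

## Robot

A 7-joint arm with a two-finger parallel gripper is mounted at the origin on the work surface. World frame = base frame: x ahead of the robot, y to its left, z up, the work surface at z = 0. Lengths are in mm, angles in rad, forces in N, time in s.
With the tool pointing down it reaches from about 425 to 875 mm from the base axis. Payload 4.7 kg.
Tool frame: the origin (TCP) lies at the very end of the fingers, on their centre line; the grasp point (between the pads) lies 19 mm behind it; z points along the fingers, x is the direction in which the jaws open and shut, and the axes are right-handed (so a half turn about z gives the same grasp; the last joint's range is limited). The gripper opens to 87 mm and grips with 3 to 60 N. Pads are 19 mm wide; open, the fingers measure 117 mm over their backs; the gripper's body (75 mm by 190 mm) begins 51 mm behind the grasp point.
Start: joints at [-1.302, 0.321, -0.07, 1.45, 0.023, 1.371, -0.057], TCP at [163.861, 629.027, 222.587] pointing down, gripper open.
Joint ranges: [-2.86, 2.86], [-0.3, 2.09], [-1.38, 1.24], [0.06, 2.45], [-1.56, 4.7], [0.09, 2.05], [-2.69, 2.69]. Speed limits (rad/s): [2.57, 2.57, 3.14, 3.14, 3.14, 3.14, 3.14].

## Interface

Orientations are given as a rotation vector (axis times angle).
In Python, from cell import get_state, get_image, camera_params, hand_in gives the robot as it stands.
- The arm moves only by the tool carry_out, never from a script. Its argument "rows" is a list of rows, each a list of 2 entries, a list of its own where there are three numbers: the shift along the tool's x, y, z in cm, then the turn, a rotation vector about the tool's x, y, z in degrees. A call has exactly 10 rows; each row shifts and turns the commanded pose from where the row before left it, along the tool's axes as they then stand; what a row does not reach is not made up. A row lasts 1/10 s, in which the tool goes at most 50 mm and 8.59 degrees, less where a joint would pass 70% of its speed; a pose out of reach is approached as far as the arm can. A call with a gripper value outside its range is refused whole. "claw" is the closure, from 0 (fully open) to 1 (shut), set as the call begins (left out, the last holds). The fingers move at their own pace and stop on an object; the grip force is fixed at half the most. Time passes only in rows, so rows that do not move let the fingers close, or fill a call up. It gives the time, the measured TCP pose, the force and the opening at its end, in the units of the state.
- get_state(): the state, without advancing time (a new reading comes with each control period).
- get_image(name): name is "scene" or "top" or "wrist"; returns (picture, depth): 420x560x3 uint8, blue, green, red; 420x560 float32, mm along the optical axis (not along the pixel's ray), 0 where there is no reading.
- camera_params(name): a dict with "intrinsics" (3x3 intrinsics, pixels), "origin" and "rotation" of the camera in the world. Camera axes: x right, y down, z forward; pixel columns grow to the right and rows downward; lengths in mm; the calibration is good to about 2 mm. A picture is of the moment at which its call begins: read the wrist's pose just before it. camera_params takes no time and is no camera call; for the wrist camera it gives the pose at the moment of the call.
- hand_in(): hands the job in, once; it reports no verdict.
The state is a dict: "t": time; "q": joint angles; "qvel": joint speeds; "effort": joint torques, N m; "eef_pos": TCP position; "tcp_rot": TCP orientation; "force": force on the tool from outside, world axes, zero at the start; "ft_torque": the same for the moment, N m; "gripper_width": finger opening in mm.
Only numpy, scipy, OpenCV 4.12 (cv2) and the standard library are available. Lean on these libraries where they do the work, as an engineer would, in place of code of your own. Each camera call takes 0.05 s, during which the arm holds its last target. There are 200 camera calls.

## Working session

There is one attempt and no reset: what is moved stays moved. The work goes in short steps, Python scripts to look and compute and a tool call to move; the robot and the scene stay as the last step left them, time stands still between calls to the robot, and variables do not carry over. Pictures are saved under pics/ and viewed, about 12 in all and at most 16, crops included, and the job is handed in when it is done.

Besides the shell and the picture viewer there is one more tool, called after "Call:" in YAML: its name, and indented under it one key for each argument. carry_out: Moves the arm, as the interface text tells. Its arguments: {"type":"object","properties":{"rows":{"type":"array"},"claw":{"type":"number"}},"required":["rows"]}

```bash
mkdir -p pics; ls; python3 - <<'E'
from cell import *
import cv2,numpy as np
s=get_state();print(s)
for n in("scene","top","wrist"):
    p=camera_params(n);print(n,p)
a,d=get_image("scene");b,e=get_image("top")
cv2.imwrite("pics/s0.png",a);cv2.imwrite("pics/t0.png",b)
np.savez("top0.npz",a=b,d=e);np.savez("scene0.npz",a=a,d=d)
E
```

```text
pics
{'t': 0.0, 'q': array([-1.30189042,  0.32183816, -0.07009035,  1.45165174,  0.02262159,
        1.37079167, -0.05688552]), 'qvel': array([ 6.94024004e-04,  2.97765790e-04,  9.24496233e-05, -2.76285683e-04,
        6.96286443e-04, -2.23914440e-04,  4.07874126e-04]), 'effort': array([ 5.05238149e-04, -4.91290605e+01, -4.03340813e-01, -3.12524414e+01,
       -6.37893146e-02,  4.37620562e-02,  1.81438586e-04]), 'eef_pos': array([163.75306475, 628.4748476 , 221.46338906]), 'tcp_rot': array([ 2.48464654e+00,  1.92048473e+00, -2.24671094e-03]), 'force': array([-0.08012339,  0.39987407, -0.34830723]), 'ft_torque': array([-0.00477835, -0.01589048,  0.00336101]), 'gripper_width': 87.06048336565425}
scene {'intrinsics': array([[484.20468045,   0.        , 276.48782628],
       [  0.        , 484.20468045, 206.08083468],
       [  0.        ,   0.        ,   1.        ]]), 'origin': array([1398.41947255, -456.2040375 , 1308.14254162]), 'rotation': array([-2.16413545, -1.28232264,  0.48336606])}
top {'intrinsics': array([[499.94024896,   0.        , 282.22484093],
       [  0.        , 499.94024896, 210.08238823],
       [  0.        ,   0.        ,   1.        ]]), 'origin': array([ 479.31256798,  -17.54508849, 1398.15653297]), 'rotation': array([-2.20465904,  2.16167665, -0.06596574])}
wrist {'intrinsics': array([[302.41185625,   0.        , 278.80525677],
       [  0.        , 302.41185625, 218.52004371],
       [  0.        ,   0.        ,   1.        ]]), 'origin': array([ 89.02332242, 649.31749923, 383.3623852 ]), 'rotation': array([2.29655478, 1.7764602 , 0.25329899])}
```

View pics/t0.png

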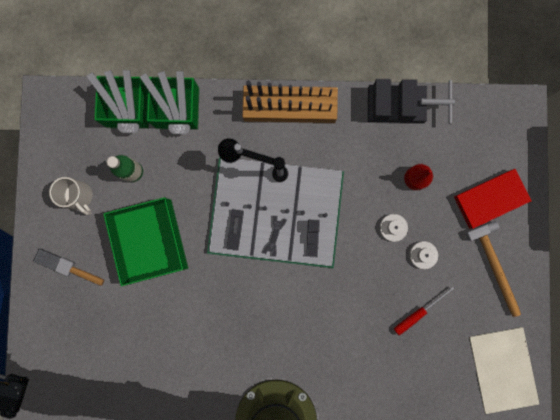

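View pics/s0.png

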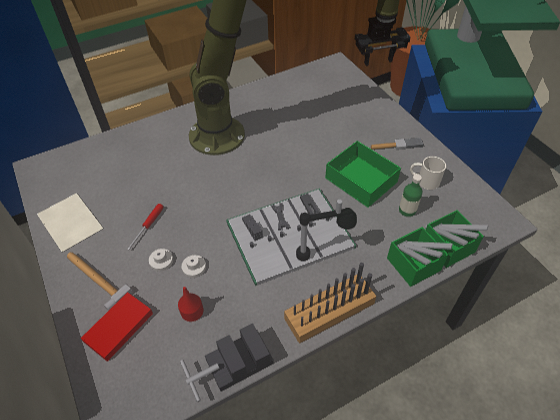

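```bash
cat > h.py <<'E'
import numpy as np,cv2
from scipy.spatial.transform import Rotation as R
from cell import *
def ray(n_or_p,uv,z):
    "cast pixels onto the plane at height z (mm)"
    p=camera_params(n_or_p) if isinstance(n_or_p,str) else n_or_p
    uv=np.atleast_2d(np.asarray(uv,float)); K=p["intrinsics"]
    d=np.c_[(uv-K[:2,2])/[K[0,0],K[1,1]],np.ones(len(uv))]@R.from_rotvec(p["rotation"]).as_matrix().T
    o=p["origin"]; return o+d*((z-o[2])/d[:,2:])
def pts(p,d):
    "world point per pixel from depth"
    v,u=np.mgrid[:d.shape[0],:d.shape[1]];K=p["intrinsics"]
    c=np.dstack([(u-K[0,2])/K[0,0]*d,(v-K[1,2])/K[1,1]*d,d])
    return c@R.from_rotvec(p["rotation"]).as_matrix().T+p["origin"]
E
python3 - <<'E'
from h import *
f=np.load("top0.npz");a,d=f["a"],f["d"];p=camera_params("top")
P=pts(p,d)
R0=R.from_rotvec(get_state()["tcp_rot"]).as_matrix();print("tool",R0.round(3))
print("cam off tool",R0.T@(camera_params("wrist")["origin"]-get_state()["eef_pos"]))
h=cv2.cvtColor(a,cv2.COLOR_BGR2HSV)
for nm,m in dict(green=(h[...,0]>45)&(h[...,0]<80)&(h[...,1]>100)&(h[...,2]>40),red=((h[...,0]<8)|(h[...,0]>172))&(h[...,1]>120),bright=(h[...,1]<45)&(h[...,2]>185)).items():
    n,l,st,c=cv2.connectedComponentsWithStats(m.astype(np.uint8))
    for i in range(1,n):
        if st[i,4]>60: 
            z=P[l==i];z=z[z[:,2]>-20]
            print(nm,st[i],c[i].round(1),"z pct",np.percentile(z[:,2],[5,50,95]).round(0),"mean",np.median(z,0).round(0))
# bin: rim at z 75
cr=a[140:275,90:450]
cv2.imwrite("pics/t1.png",cv2.resize(cr,None,fx=2.2,fy=2.2,interpolation=cv2.INTER_CUBIC))
cv2.imwrite("pics/t2.png",cv2.resize(a[150:275,200:350],None,fx=5,fy=4.8,interpolation=cv2.INTER_CUBIC)[:600])
E
```

```text
tool [[ 0.252  0.968 -0.   ]
 [ 0.968 -0.252 -0.002]
 [-0.002  0.    -1.   ]]
cam off tool [   1.04051008  -77.55449902 -161.93591532]
green [97 76 18 25 91] [105.9  86.2] z pct [ 0. 27. 89.] mean [910. 492.  27.]
green [ 94  77  50  51 825] [121.3 107.4] z pct [-0. 68. 92.] mean [838. 423.  68.]
green [ 146   78   53   51 1003] [176.6 107.5] z pct [ 1. 50. 91.] mean [843. 269.  50.]
green [118  81   9  27  86] [122.4  92.9] z pct [-1.  4. 35.] mean [902. 453.   4.]
green [154  83  13  20  65] [160.5  91.3] z pct [-0.  6. 41.] mean [908. 345.   6.]
green [170  83   8  24  90] [174.3  92.7] z pct [-0.  4. 39.] mean [905. 305.   4.]
green [111 156  23  22 311] [123.7 167.2] z pct [ 98. 116. 134.] mean [667. 404. 116.]
green [ 103  197   85   89 5246] [144.8 240.7] z pct [-1.  5. 74.] mean [481. 374.   5.]
red [404 164  29  26 579] [418.2 176.7] z pct [ 14.  63. 120.] mean [ 665. -368.   63.]
red [ 454  169   78   60 2575] [492.2 198.5] z pct [17. 29. 35.] mean [ 615. -581.   29.]
red [394 307  33  28 352] [409.8 320.8] z pct [10. 23. 29.] mean [ 278. -358.   23.]
bright [108 157   9   9  66] [112.1 161.2] z pct [166. 170. 174.] mean [676. 417. 170.]
bright [384 215  23  26 317] [396.6 227.2] z pct [12. 18. 45.] mean [ 530. -321.   18.]
bright [415 242  22  26 313] [427.3 255.3] z pct [11. 19. 44.] mean [ 455. -405.   19.]
bright [ 471  329   67   84 4025] [503.9 370.2] z pct [-1.  4.  9.] mean [ 148. -619.    4.]
```

View pics/t2.png

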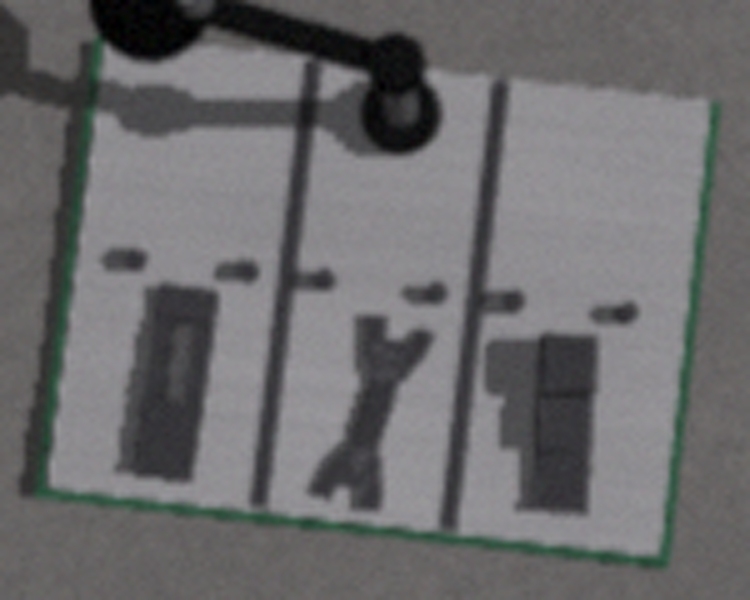

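```bash
python3 - <<'E'
from h import *
f=np.load("top0.npz");a,d=f["a"],f["d"];p=camera_params("top");P=pts(p,d)
c=np.array([[42,492],[665,562],[716,103],[100,42]])/[5,4.8]+[200,150]-0.4
W=ray(p,c,20)[:,:2];L=np.array([[-90,170],[-90,-170],[175,-170],[175,170]],float)
def fit(L,W):
    lc,wc=L.mean(0),W.mean(0);U,S,V=np.linalg.svd((L-lc).T@(W-wc));M=(U@V).T;return M,wc-M@lc
M,o=fit(L,W);print("corner fit",o,np.arctan2(M[1,0],M[0,0]),((L@M.T+o)-W).round(1).tolist())
c=np.array([[137,258],[250,271],[325,280],[437,293],[515,301],[630,312]])/[5,4.8]+[200,150]-0.4
Wp=ray(p,c,35)[:,:2];Lp=np.array([[46.1,y+s*31.1] for y in(105,0,-105) for s in(1,-1)])
M2,o2=fit(Lp,Wp);print("pin fit",o2,np.arctan2(M2[1,0],M2[0,0]),((Lp@M2.T+o2)-Wp).round(1).tolist())
for y in(-105,0,105):print("seat",y,(M@[15,y]+o).round(1))
print("hinge",(M@[145,0]+o).round(1))
F=(P[...,:2]-o)@M
m=(P[...,2]>24)&(P[...,2]<70)&(F[...,0]>-88)&(F[...,0]<33)&(abs(F[...,1])<165)
g=cv2.cvtColor(a,cv2.COLOR_BGR2GRAY)
n,l,st,_=cv2.connectedComponentsWithStats(m.astype(np.uint8))
for i in range(1,n):
    if st[i,4]<40: continue
    Q=P[l==i];r=cv2.minAreaRect(F[l==i].astype(np.float32));print("item fixt rect",r,"zmax",np.percentile(Q[:,2],98), "world", (M@r[0]+o).round(1))
# bin rim
m=(P[...,2]>60)&(P[...,2]<85)&(abs(P[...,0]-481)<150)&(abs(P[...,1]-374)<140)&(P[...,0]<620)
Q=P[m][:,:2].astype(np.float32);print("bin",cv2.minAreaRect(Q),m.sum())
# blanks
for u,v in((393,228),(424,256)):
    s=P[v-18:v+18,u-18:u+18].reshape(-1,3);T=s[(s[:,2]>33)&(s[:,2]<48)];B=s[(s[:,2]>9)&(s[:,2]<48)]
    print("blank",len(T),cv2.minEnclosingCircle(T[:,:2].astype(np.float32)),len(B),cv2.minEnclosingCircle(B[:,:2].astype(np.float32)))
m=(P[...,2]>190)&(P[...,2]<230)&(P[...,0]>500)&(P[...,1]<250)
Q=P[m];print("lamp",len(Q),cv2.minAreaRect(Q[:,:2].astype(np.float32)))
m=(P[...,2]>240)&(P[...,2]<275)&(P[...,0]>500)&(P[...,1]<250);print("peg",m.sum(),P[m].mean(0))
E
```

```text
corner fit [525.64711607  15.57580218] -0.09158225980883358 [[-1.6, -2.4], [0.3, 1.9], [-0.3, 2.5], [1.6, -2.1]]
pin fit [528.22471423  14.9302572 ] -0.09549487192724156 [[-0.3, 0.9], [-0.0, 1.1], [0.3, -0.4], [0.6, -0.9], [0.2, -0.8], [-0.7, 0.1]]
seat -105 [531.  -90.4]
seat 0 [540.6  14.2]
seat 105 [550.2 118.8]
hinge [670.    2.3]
item fixt rect ((-20.99770736694336, 106.01070404052734), (106.9529037475586, 45.320613861083984), 2.774512767791748) zmax 40.91405335157691 world [514.4 123.1]
item fixt rect ((-24.150035858154297, -3.573406219482422), (39.12691116333008, 110.88858032226562), 79.96174621582031) zmax 35.86474113939635 world [501.3  14.2]
item fixt rect ((-21.646961212158203, -114.04398345947266), (104.3982162475586, 45.03010940551758), 1.674634337425232) zmax 63.346378251027126 world [493.7 -96. ]
bin ((479.0509033203125, 360.84954833984375), (200.52398681640625, 173.67706298828125), 15.869278907775879) 663
blank 170 ((529.4222412109375, -315.465087890625), 20.517826080322266) 591 ((530.7901000976562, -315.4920349121094), 38.19021224975586)
blank 174 ((457.2481384277344, -398.2231140136719), 20.49553680419922) 606 ((457.0378112792969, -398.2107849121094), 38.619529724121094)
lamp 650 ((696.6643676757812, 68.32897186279297), (166.47642517089844, 49.65675354003906), 78.00885009765625)
peg 46 [698.76155485  96.89626625 259.77039965]
```

```bash
cat >> h.py <<'E'
O=np.array([526.6,15.3]);YF=-0.0935
def Mf(): return np.array([[np.cos(YF),-np.sin(YF)],[np.sin(YF),np.cos(YF)]])
def pose():
    "TCP in the fixture frame (x,y,z mm) and turn of tool x from fixture y, deg"
    s=get_state();A=R.from_rotvec(s["tcp_rot"]).as_matrix()
    return np.r_[(s["eef_pos"][:2]-O)@Mf(),s["eef_pos"][2]],np.degrees(np.arctan2(A[1,0],A[0,0])-YF)-90
def go(x,y,z,yaw=0,frm=None):
    "turn about tool z (deg), then shift in tool axes (cm) to reach a fixture-frame pose"
    c,w=frm if frm else pose();t=np.radians(yaw);dx,dy,dz=np.array([x,y,z])-c
    # tool x=fixture y turned by t, tool y=fixture x turned by t
    sx=-np.sin(t)*dx+np.cos(t)*dy;sy=np.cos(t)*dx+np.sin(t)*dy
    print("turn",round(w-yaw,2),"shift cm",(np.array([sx,sy,-dz])/10).round(2).tolist())
    return (np.array([x,y,z],float),yaw)
def st():
    s=get_state();c,w=pose();print("t",round(s["t"],2),"fix",c.round(1),"yaw",round(w,2),"F",s["force"].round(1),"w",round(s["gripper_width"],1))
def f2(x,y): return (np.array([x,y])-O)@Mf()
E
python3 - <<'E'
from h import *
st();q=go(-21,106,220);q=go(-21,106,22,0,q)
print("bin",f2(479,361),"blanks",f2(529.4,-315.5),f2(457.2,-398.2))
E
```

```text
t 0.1 fix [-418.5  576.7  221.5] yaw -9.24 F [-0.1 -0.3  0.4] w 86.9
turn -9.24 shift cm [-47.07, 39.75, 0.15]
turn 0 shift cm [0.0, 0.0, 19.8]
bin [-79.66796068 339.74588451] blanks [  33.67252345 -329.09366625] [ -30.49092275 -418.17330574]
```

Call:
carry_out:
  rows:
    - [[0,0,0],[0,0,-4.62]]
    - [[0,0,0],[0,0,-4.62]]
    - [[-3.36,2.84,0],[0,0,0]]
    - [[-3.36,2.84,0],[0,0,0]]
    - [[-3.36,2.84,0],[0,0,0]]
    - [[-3.36,2.84,0],[0,0,0]]
    - [[-3.36,2.84,0],[0,0,0]]
    - [[-3.36,2.84,0],[0,0,0]]
    - [[-3.36,2.84,0],[0,0,0]]
    - [[-3.36,2.84,0],[0,0,0]]
  claw: 0.35

```text
t: 1.1
eef_pos: [365.6, 338.4, 222.3]
tcp_rot: [-2.323, -2.115, 0.0]
force: [0.5, 0.3, 0.1]
gripper_width: 56.6
```

Call:
carry_out:
  rows:
    - [[-3.36,2.84,0],[0,0,0]]
    - [[-3.36,2.84,0],[0,0,0]]
    - [[-3.36,2.84,0],[0,0,0]]
    - [[-3.36,2.84,0],[0,0,0]]
    - [[-3.36,2.84,0],[0,0,0]]
    - [[-3.36,2.84,0],[0,0,0]]
    - [[0,0,0],[0,0,0]]
    - [[0,0,0],[0,0,0]]
    - [[0,0,0],[0,0,0]]
    - [[0,0,0],[0,0,0]]

```text
t: 2.1
eef_pos: [515.0, 125.1, 222.4]
tcp_rot: [-2.319, -2.118, 0.0]
force: [0.2, -1.1, 0.7]
gripper_width: 56.7
```

```bash
python3 - <<'E'
from h import *
st();p=camera_params("wrist");a,d=get_image("wrist");cv2.imwrite("pics/w1.png",a);np.savez("w1.npz",a=a,d=d,**p)
E
```

```text
t 2.1 fix [-21.8 108.3 222.4] yaw 0.16 F [ 0.2 -1.1  0.7] w 56.7
```

View pics/w1.png

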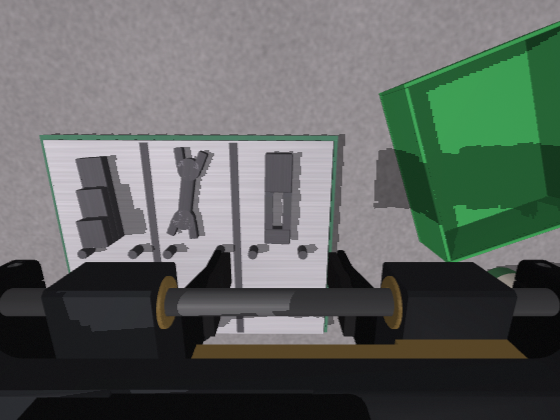

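```bash
python3 - <<'E'
from h import *
f=np.load("w1.npz");a,d=f["a"],f["d"];p={k:f[k] for k in("intrinsics","origin","rotation")};P=pts(p,d)
F=(P[...,:2]-O)@Mf()
m=(P[...,2]>24)&(P[...,2]<70)&(F[...,0]>-88)&(F[...,0]<33)&(abs(F[...,1])<165)
n,l,s,_=cv2.connectedComponentsWithStats(m.astype(np.uint8))
for i in range(1,n):
    if s[i,4]<100: continue
    Q=P[l==i];print("item",cv2.minAreaRect(F[l==i].astype(np.float32)),np.percentile(Q[:,2],95))
m=(P[...,2]>34)&(P[...,2]<45)&(F[...,0]>33)&(F[...,0]<60)&(abs(F[...,1])<165)
n,l,s,_=cv2.connectedComponentsWithStats(m.astype(np.uint8))
for i in range(1,n):
    if s[i,4]>15: print("pin",s[i],F[l==i].mean(0),F[l==i].min(0),F[l==i].max(0))
m=(P[...,2]>14)&(P[...,2]<28)&(F[...,1]>-150)&(F[...,1]<140)&(F[...,0]<-50)
for y in(-130,-100,0,60,140):
    k=m&(abs(F[...,1]-y)<8);print(y,"near edge",F[k][:,0].min() if k.any() else None)
m=(P[...,2]>15)&(P[...,2]<25)&(F[...,0]<30)&(F[...,0]>-80);print("sides",np.percentile(F[m][:,1],[0.2,99.8]),"z",np.median(P[m][:,2]))
m=(P[...,2]>70)&(P[...,2]<80);m[:, :360]=0;m[250:]=0;print("binrim pts",m.sum())
cv2.imwrite("pics/w1c.png",cv2.resize(a[225:280,60:330],None,fx=2.9,fy=5,interpolation=cv2.INTER_CUBIC))
E
```

```text
item ((-24.523515701293945, -2.490602493286133), (38.65169906616211, 108.69627380371094), 79.74655151367188) 30.91170120842435
item ((-20.622135162353516, 107.82251739501953), (31.92450714111328, 106.65594482421875), 88.96882629394531) 36.9564740978359
item ((-18.222984313964844, -105.6135482788086), (100.34228515625, 31.936452865600586), 4.647055625915527) 60.19051670636113
pin [264 242  21   2  38] [ 34.01231192 103.42778224] [33.05079976 91.31420995] [ 35.11322704 115.95056594]
pin [ 77 249  12  10  95] [  47.82466982 -132.25458727] [  42.31603463 -138.8804171 ] [  53.73060099 -126.5158635 ]
pin [128 249  11  10  89] [ 47.86969578 -70.19139633] [ 42.57849975 -76.15256465] [ 53.72879308 -65.26153045]
pin [162 249  11  10  79] [ 47.68688021 -27.58987093] [ 42.34917312 -34.27677057] [ 53.52892745 -22.87372726]
pin [248 249   9  11  78] [47.38335771 76.57549294] [42.33675644 71.29699653] [54.22877773 81.60812877]
pin [298 249   9  11  79] [ 47.41055501 138.30593978] [ 42.14812853 133.24846968] [ 54.27709598 143.46065193]
-130 near edge -92.50388488275134
-100 near edge -92.60691447496376
0 near edge -92.9221510023648
60 near edge -91.97848842553934
140 near edge -92.23009947040639
sides [-172.22464918  449.31502724] z 19.719392478185085
binrim pts 2062
```

View pics/w1c.png

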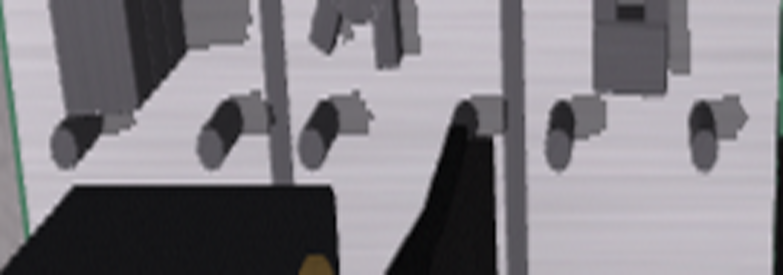

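```bash
sed -i 's/^O=.*/O=np.array([527.8,17.7]);YF=-0.0935/' h.py; python3 - <<'E'
from h import *
st();q=go(-21,105.5,23);print(f2(479,361))
E
```

```text
t 2.15 fix [-22.6 105.7 222.5] yaw 0.15 F [-0.6 -0.   0. ] w 56.6
turn 0.15 shift cm [-0.02, 0.16, 19.95]
[-80.63864597 337.24433098]
```

Call:
carry_out:
  rows:
    - [[0,0.16,3.5],[0,0,0]]
    - [[0,0,4],[0,0,0]]
    - [[0,0,4],[0,0,0]]
    - [[0,0,3.5],[0,0,0]]
    - [[0,0,2.5],[0,0,0]]
    - [[0,0,1.5],[0,0,0]]
    - [[0,0,0.95],[0,0,0]]
    - [[0,0,0],[0,0,0]]
    - [[0,0,0],[0,0,0]]
    - [[0,0,0],[0,0,0]]

```text
t: 3.15
eef_pos: [518.3, 123.9, 24.3]
tcp_rot: [2.322, 2.115, 0.003]
force: [0.3, 0.4, 0.1]
gripper_width: 56.6
```

Call:
carry_out:
  rows:
    - [[0,0,0],[0,0,0]]
    - [[0,0,0],[0,0,0]]
    - [[0,0,0],[0,0,0]]
    - [[0,0,0],[0,0,0]]
    - [[0,0,0],[0,0,0]]
    - [[0,0,-2],[0,0,0]]
    - [[0,0,-3],[0,0,0]]
    - [[0,0,-4],[0,0,0]]
    - [[0,0,-3],[0,0,0]]
    - [[0,0,0],[0,0,0]]
  claw: 1

```text
t: 4.15
eef_pos: [520.2, 124.1, 147.2]
tcp_rot: [2.321, 2.113, 0.012]
force: [0.7, -0.0, -2.6]
gripper_width: 31.6
```

```bash
python3 - <<'E'
from h import *
st()
# bin frame: own x at world 15.9 deg; want strap at bin (0,-35)
b=np.radians(15.9);B=np.array([[np.cos(b),-np.sin(b)],[np.sin(b),np.cos(b)]])
for off in((0,-30),(0,30),(0,0)): print(off,f2(*(np.array([479,361])+B@off)))
q=go(*f2(*(np.array([479,361])+B@(0,-30))),143,21)
E
```

```text
t 4.15 fix [-17.5 105.2 147.2] yaw -0.01 F [ 0.7 -0.  -2.6] w 31.6
(0, -30) [-69.76201309 309.28545301]
(0, 30) [-91.51527885 365.20320894]
(0, 0) [-80.63864597 337.24433098]
turn -21.01 shift cm [20.93, 2.44, 0.42]
```

Call:
carry_out:
  rows:
    - [[0,0,0],[0,0,-7]]
    - [[0,0,0],[0,0,-7]]
    - [[0,0,0],[0,0,-7]]
    - [[3.0,0.4,0],[0,0,0]]
    - [[4.0,0.5,0],[0,0,0]]
    - [[4.0,0.5,0],[0,0,0]]
    - [[4.0,0.5,0],[0,0,0]]
    - [[4.0,0.4,0],[0,0,0]]
    - [[1.9,0.1,0],[0,0,0]]
    - [[0,0,2],[0,0,0]]

```text
t: 5.15
eef_pos: [483.1, 336.3, 123.5]
tcp_rot: [-1.89, -2.508, -0.006]
force: [-0.6, -0.7, -3.9]
gripper_width: 31.6
```

Call:
carry_out:
  rows:
    - [[0,0,3],[0,0,0]]
    - [[0,0,3],[0,0,0]]
    - [[0,0,2],[0,0,0]]
    - [[0,0,1.5],[0,0,0]]
    - [[0,0,0],[0,0,0]]
    - [[0,0,0],[0,0,0]]
    - [[0,0,0],[0,0,0]]
    - [[0,0,0],[0,0,0]]
    - [[0,0,0],[0,0,0]]
    - [[0,0,0],[0,0,0]]

```text
t: 6.15
eef_pos: [484.4, 331.4, 28.7]
tcp_rot: [1.898, 2.503, 0.002]
force: [-0.2, -0.9, -3.1]
gripper_width: 31.6
```

```bash
python3 - <<'E'
from h import *
st();q=go(-25,-5,200,-10,(np.array([-69.8,309.3,200]),21));q=go(-25,-5,22,-10,q)
E
```

```text
t 6.15 fix [-72.5 308.3  28.7] yaw 21.0 F [-0.2 -0.9 -3.1] w 31.6
turn 31 shift cm [-30.17, 9.87, -0.0]
turn 0 shift cm [0.0, 0.0, 17.8]
```

Call:
carry_out:
  rows:
    - [[0,0,0],[0,0,0]]
    - [[0,0,0],[0,0,0]]
    - [[0,0,0],[0,0,0]]
    - [[0,0,0],[0,0,0]]
    - [[0,0,-2],[0,0,0]]
    - [[0,0,-3.5],[0,0,0]]
    - [[0,0,-4],[0,0,0]]
    - [[0,0,-4],[0,0,0]]
    - [[0,0,-3.5],[0,0,0]]
    - [[0,0,0],[0,0,0]]
  claw: 0.4

```text
t: 7.15
eef_pos: [487.1, 333.0, 204.4]
tcp_rot: [1.897, 2.501, 0.017]
force: [0.9, 0.7, 0.9]
gripper_width: 51.8
```

Call:
carry_out:
  rows:
    - [[0,0,0],[0,0,7.75]]
    - [[0,0,0],[0,0,7.75]]
    - [[0,0,0],[0,0,7.75]]
    - [[0,0,0],[0,0,7.75]]
    - [[-3.77,1.23,0],[0,0,0]]
    - [[-3.77,1.23,0],[0,0,0]]
    - [[-3.77,1.23,0],[0,0,0]]
    - [[-3.77,1.23,0],[0,0,0]]
    - [[-3.77,1.23,0],[0,0,0]]
    - [[-3.77,1.23,0],[0,0,0]]

```text
t: 8.15
eef_pos: [495.0, 91.8, 197.5]
tcp_rot: [-2.498, -1.905, 0.001]
force: [-0.3, 0.0, 0.5]
gripper_width: 52.1
```

Call:
carry_out:
  rows:
    - [[-3.77,1.23,0],[0,0,0]]
    - [[-3.77,1.23,0],[0,0,0]]
    - [[0,0,3],[0,0,0]]
    - [[0,0,4],[0,0,0]]
    - [[0,0,3],[0,0,0]]
    - [[0,0,0],[0,0,0]]
    - [[0,0,0],[0,0,0]]
    - [[0,0,0],[0,0,0]]
    - [[0,0,0],[0,0,0]]
    - [[0,0,0],[0,0,0]]

```text
t: 9.15
eef_pos: [500.1, 14.5, 99.4]
tcp_rot: [2.497, 1.904, 0.004]
force: [0.7, 0.1, -0.5]
gripper_width: 52.2
```

```bash
python3 - <<'E'
from h import *
st();q=go(-25,-5,22,-10)
p=camera_params("wrist");a,d=get_image("wrist");P=pts(p,d);F=(P[...,:2]-O)@Mf()
m=(P[...,2]>24)&(P[...,2]<70)&(F[...,0]>-88)&(F[...,0]<33)&(F[...,1]<50)&(F[...,1]>-160)
n,l,s,_=cv2.connectedComponentsWithStats(m.astype(np.uint8))
for i in range(1,n):
    if s[i,4]<100: continue
    print("item",cv2.minAreaRect(F[l==i].astype(np.float32)))
cv2.imwrite("pics/w2.png",a)
E
```

```text
t 9.15 fix [-27.2  -5.8  99.4] yaw -9.99 F [ 0.7  0.1 -0.5] w 52.2
turn 0.01 shift cm [0.12, 0.21, 7.74]
item ((-27.041790008544922, -4.484088897705078), (38.15357208251953, 105.35425567626953), 80.06790924072266)
item ((-40.566917419433594, -109.63334655761719), (57.62464904785156, 31.171031951904297), 4.311456680297852)
```

View pics/w2.png

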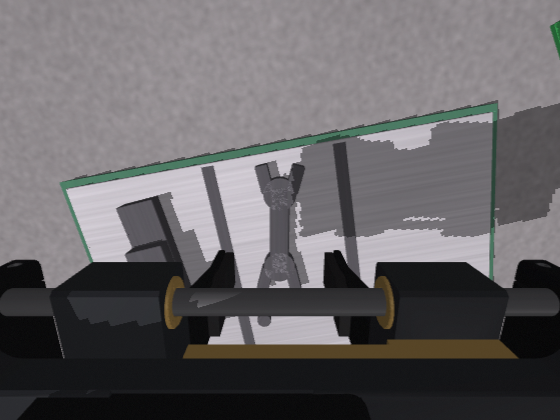

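Call:
carry_out:
  rows:
    - [[0.1,0.15,2],[0,0,0]]
    - [[0,0,2.5],[0,0,0]]
    - [[0,0,1.5],[0,0,0]]
    - [[0,0,1],[0,0,0]]
    - [[0,0,0.7],[0,0,0]]
    - [[0,0,0],[0,0,0]]
    - [[0,0,0],[0,0,0]]
    - [[0,0,0],[0,0,0]]
    - [[0,0,0],[0,0,0]]
    - [[0,0,0],[0,0,0]]

```text
t: 10.2
eef_pos: [501.0, 15.0, 21.3]
tcp_rot: [2.498, 1.905, 0.001]
force: [-1.1, -0.1, 0.1]
gripper_width: 51.9
```

Call:
carry_out:
  rows:
    - [[0,0,0],[0,0,0]]
    - [[0,0,0],[0,0,0]]
    - [[0,0,0],[0,0,0]]
    - [[0,0,0],[0,0,0]]
    - [[0,0,0],[0,0,0]]
    - [[0,0,0],[0,0,0]]
    - [[0,0,-2],[0,0,0]]
    - [[0,0,-4],[0,0,0]]
    - [[0,0,-4],[0,0,0]]
    - [[0,0,-3],[0,0,0]]
  claw: 1

```text
t: 11.2
eef_pos: [501.2, 14.7, 153.2]
tcp_rot: [2.498, 1.904, 0.002]
force: [0.0, 0.1, -1.4]
gripper_width: 15.2
```

```bash
python3 - <<'E'
from h import *
st();q=go(-80.6,337.2,150,21)
E
```

```text
t 11.2 fix [-26.2  -5.5 153.2] yaw -10.02 F [ 0.   0.1 -1.4] w 15.2
turn -31.02 shift cm [33.94, 7.2, 0.32]
```

Call:
carry_out:
  rows:
    - [[0,0,0],[0,0,-7.75]]
    - [[0,0,0],[0,0,-7.75]]
    - [[0,0,0],[0,0,-7.75]]
    - [[0,0,0],[0,0,-7.75]]
    - [[3.77,0.8,0],[0,0,0]]
    - [[3.77,0.8,0],[0,0,0]]
    - [[3.77,0.8,0],[0,0,0]]
    - [[3.77,0.8,0],[0,0,0]]
    - [[3.77,0.8,0],[0,0,0]]
    - [[3.77,0.8,0],[0,0,0]]

```text
t: 12.2
eef_pos: [485.5, 246.9, 150.7]
tcp_rot: [-1.898, -2.503, 0.001]
force: [1.0, -0.4, -1.1]
gripper_width: 15.3
```

Call:
carry_out:
  rows:
    - [[3.77,0.8,0],[0,0,0]]
    - [[3.77,0.8,0],[0,0,0]]
    - [[3.77,0.8,0],[0,0,0]]
    - [[0,0,3],[0,0,0]]
    - [[0,0,4],[0,0,0]]
    - [[0,0,3],[0,0,0]]
    - [[0,0,1],[0,0,0]]
    - [[0,0,0],[0,0,0]]
    - [[0,0,0],[0,0,0]]
    - [[0,0,0],[0,0,0]]

```text
t: 13.2
eef_pos: [480.1, 361.9, 43.2]
tcp_rot: [1.898, 2.502, 0.006]
force: [-0.1, 0.6, -1.7]
gripper_width: 15.8
```

Call:
carry_out:
  rows:
    - [[0,0,0],[0,0,0]]
    - [[0,0,0],[0,0,0]]
    - [[0,0,0],[0,0,0]]
    - [[0,0,0],[0,0,0]]
    - [[0,0,-2],[0,0,0]]
    - [[0,0,-3.5],[0,0,0]]
    - [[0,0,-4],[0,0,0]]
    - [[0,0,-4],[0,0,0]]
    - [[0,0,-2.5],[0,0,0]]
    - [[0,0,0],[0,0,0]]
  claw: 0.4

```text
t: 14.2
eef_pos: [480.9, 362.5, 206.1]
tcp_rot: [1.898, 2.502, 0.013]
force: [-0.2, -0.6, 1.3]
gripper_width: 52.4
```

```bash
python3 - <<'E'
from h import *
st();q=go(-9,-108,200,5);q=go(-9,-108,24,4,q)
a,d=get_image("wrist");cv2.imwrite("pics/w3.png",a)
E
```

```text
t 14.2 fix [-78.9 338.9 206.1] yaw 21.0 F [-0.2 -0.6  1.3] w 52.4
turn 16.0 shift cm [-45.13, 3.07, 0.61]
turn 1 shift cm [0.0, 0.0, 17.6]
```

View pics/w3.png

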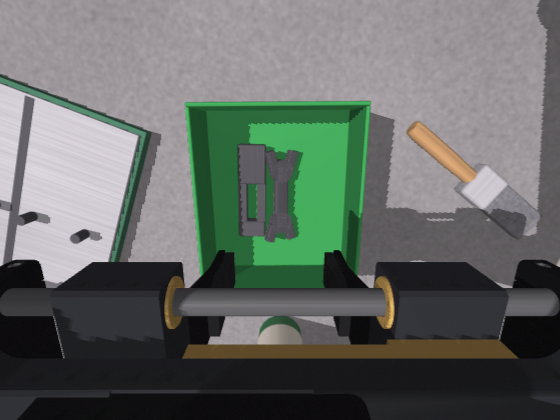

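Call:
carry_out:
  rows:
    - [[0,0,0],[0,0,8]]
    - [[0,0,0],[0,0,8]]
    - [[-3.76,0.25,0],[0,0,0]]
    - [[-3.76,0.25,0],[0,0,0]]
    - [[-3.76,0.25,0],[0,0,0]]
    - [[-3.76,0.25,0],[0,0,0]]
    - [[-3.76,0.25,0],[0,0,0]]
    - [[-3.76,0.25,0],[0,0,0]]
    - [[-3.76,0.25,0],[0,0,0]]
    - [[-3.76,0.25,0],[0,0,0]]

```text
t: 15.25
eef_pos: [495.7, 58.4, 199.5]
tcp_rot: [-2.227, -2.214, 0.003]
force: [-0.1, -0.5, -0.4]
gripper_width: 52.0
```

Call:
carry_out:
  rows:
    - [[-3.76,0.25,0],[0,0,0]]
    - [[-3.76,0.25,0],[0,0,0]]
    - [[-3.76,0.25,0],[0,0,0]]
    - [[-3.76,0.25,0],[0,0,0]]
    - [[0,0,3],[0,0,0]]
    - [[0,0,4],[0,0,0]]
    - [[0,0,3],[0,0,0]]
    - [[0,0,0],[0,0,0]]
    - [[0,0,0],[0,0,0]]
    - [[0,0,0],[0,0,0]]

```text
t: 16.25
eef_pos: [507.0, -90.5, 102.4]
tcp_rot: [2.227, 2.214, 0.002]
force: [0.9, -0.1, 0.3]
gripper_width: 52.3
```

```bash
python3 - <<'E'
from h import *
st();q=go(-9,-109,24,4)
p=camera_params("wrist");a,d=get_image("wrist");P=pts(p,d);F=(P[...,:2]-O)@Mf()
m=(P[...,2]>24)&(P[...,2]<70)&(F[...,0]>-88)&(F[...,0]<33)&(F[...,1]<-50)&(F[...,1]>-160)
n,l,s,_=cv2.connectedComponentsWithStats(m.astype(np.uint8))
for i in range(1,n):
    if s[i,4]<100: continue
    print("item",s[i],cv2.minAreaRect(F[l==i].astype(np.float32)))
E
```

```text
t 16.25 fix [ -10.6 -109.7  102.4] yaw 5.01 F [ 0.9 -0.1  0.3] w 52.3
turn 1.01 shift cm [0.06, 0.17, 7.84]
item [ 260  155   41  133 5206] ((-21.03781509399414, -108.45578002929688), (96.6373519897461, 29.87679672241211), 4.0997538566589355)
```

Call:
carry_out:
  rows:
    - [[0.08,0.1,2],[0,0,1]]
    - [[0,0,2.5],[0,0,0]]
    - [[0,0,1.5],[0,0,0]]
    - [[0,0,1],[0,0,0]]
    - [[0,0,0.8],[0,0,0]]
    - [[0,0,0],[0,0,0]]
    - [[0,0,0],[0,0,0]]
    - [[0,0,0],[0,0,0]]
    - [[0,0,0],[0,0,0]]
    - [[0,0,0],[0,0,0]]

```text
t: 17.3
eef_pos: [507.3, -89.6, 23.5]
tcp_rot: [2.247, 2.195, 0.001]
force: [0.1, -0.2, 0.7]
gripper_width: 52.4
```

Call:
carry_out:
  rows:
    - [[0,0,0],[0,0,0]]
    - [[0,0,0],[0,0,0]]
    - [[0,0,0],[0,0,0]]
    - [[0,0,0],[0,0,0]]
    - [[0,0,0],[0,0,0]]
    - [[0,0,-2],[0,0,0]]
    - [[0,0,-4],[0,0,0]]
    - [[0,0,-4],[0,0,0]]
    - [[0,0,-3],[0,0,0]]
    - [[0,0,0],[0,0,0]]
  claw: 1

```text
t: 18.3
eef_pos: [509.5, -90.0, 156.7]
tcp_rot: [2.244, 2.192, 0.009]
force: [1.4, -0.5, -4.3]
gripper_width: 29.5
```

```bash
python3 - <<'E'
from h import *
st();q=go(-86,365,150,21)
E
```

```text
t 18.3 fix [  -8.2 -109.   156.7] yaw 4.0 F [ 1.4 -0.5 -4.3] w 29.5
turn -17.0 shift cm [47.04, 9.72, 0.67]
```

Call:
carry_out:
  rows:
    - [[0,0,0],[0,0,-8.5]]
    - [[0,0,0],[0,0,-8.5]]
    - [[3.62,0.75,0],[0,0,0]]
    - [[3.62,0.75,0],[0,0,0]]
    - [[3.62,0.75,0],[0,0,0]]
    - [[3.62,0.75,0],[0,0,0]]
    - [[3.62,0.75,0],[0,0,0]]
    - [[3.62,0.75,0],[0,0,0]]
    - [[3.62,0.75,0],[0,0,0]]
    - [[3.62,0.75,0],[0,0,0]]

```text
t: 19.3
eef_pos: [484.8, 206.2, 150.5]
tcp_rot: [-1.897, -2.502, 0.006]
force: [0.0, 0.2, -3.5]
gripper_width: 29.6
```

Call:
carry_out:
  rows:
    - [[3.62,0.75,0],[0,0,0]]
    - [[3.62,0.75,0],[0,0,0]]
    - [[3.62,0.75,0],[0,0,0]]
    - [[3.62,0.75,0],[0,0,0]]
    - [[3.62,0.75,0],[0,0,0]]
    - [[0,0,3],[0,0,0]]
    - [[0,0,4],[0,0,0]]
    - [[0,0,3.5],[0,0,0]]
    - [[0,0,2],[0,0,0]]
    - [[0,0,0],[0,0,0]]

```text
t: 20.3
eef_pos: [471.2, 387.6, 23.2]
tcp_rot: [-1.898, -2.502, 0.013]
force: [-0.2, 0.1, -4.1]
gripper_width: 29.6
```

Call:
carry_out:
  rows:
    - [[0,0,0],[0,0,0]]
    - [[0,0,0],[0,0,0]]
    - [[0,0,0],[0,0,0]]
    - [[0,0,0],[0,0,0]]
    - [[0,0,-2],[0,0,0]]
    - [[0,0,-3.5],[0,0,0]]
    - [[0,0,-4],[0,0,0]]
    - [[0,0,-4],[0,0,0]]
    - [[0,0,-3],[0,0,0]]
    - [[0,0,0],[0,0,0]]
  claw: 0.4

```text
t: 21.3
eef_pos: [476.9, 391.3, 199.6]
tcp_rot: [1.898, 2.501, 0.017]
force: [0.2, 1.6, -0.4]
gripper_width: 51.9
```

```bash
python3 - <<'E'
from h import *
st()
p=camera_params("wrist");a,d=get_image("wrist");P=pts(p,d)
b=np.radians(15.9);B=np.array([[np.cos(b),-np.sin(b)],[np.sin(b),np.cos(b)]]);F=(P[...,:2]-[479,361])@B
g=a.astype(int);m=(abs(F[...,0])<98)&(abs(F[...,1])<82)&(P[...,2]>7)&(P[...,2]<100)&(g[...,1]-g[...,2]<15)
n,l,s,_=cv2.connectedComponentsWithStats(m.astype(np.uint8))
for i in range(1,n):
    if s[i,4]>100: print("in bin",s[i],cv2.minAreaRect(F[l==i].astype(np.float32)),np.percentile(P[l==i][:,2],98))
a,d=get_image("top");cv2.imwrite("pics/t3.png",a);P=pts(camera_params("top"),d)
m=(P[...,2]>33)&(P[...,2]<48)&(P[...,1]<-200)&(P[...,1]>-480)&(P[...,0]>350)&(P[...,0]<600)
n,l,s,_=cv2.connectedComponentsWithStats(m.astype(np.uint8))
for i in range(1,n):
    if s[i,4]>100:
        w,r=cv2.minEnclosingCircle(P[l==i][:,:2].astype(np.float32));print("blank hub",np.round(w,1),round(r,1),"fix",f2(*w).round(1))
q=go(0,-290,206,0)
E
```

```text
t 21.3 fix [-85.6 367.2 199.6] yaw 20.96 F [ 0.2  1.6 -0.4] w 51.9
in bin [ 211  141   93  100 6911] ((-0.6789588928222656, 6.122112274169922), (113.71851348876953, 104.27025604248047), 0.08641908317804337) 50.7495559704989
blank hub [ 530.3 -315.3] 20.2 fix [  33.6 -331.3]
blank hub [ 457.2 -398.3] 20.7 fix [ -31.5 -420.8]
turn 20.97 shift cm [-65.55, 8.77, -1.15]
```

View pics/t3.png

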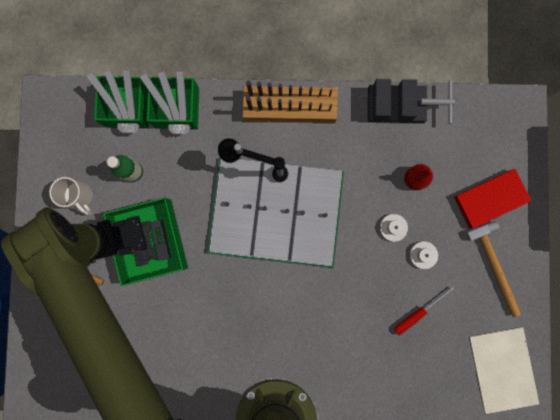

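```bash
python3 - <<'E'
from h import *
q=go(33.6,-331.3,150,0);a,d=get_image("wrist")
E
```

```text
turn 20.97 shift cm [-69.68, 12.13, 4.45]
```

Call:
carry_out:
  rows:
    - [[0,0,0],[0,0,7]]
    - [[0,0,0],[0,0,7]]
    - [[0,0,0],[0,0,7]]
    - [[-4.1,0.71,0.26],[0,0,0]]
    - [[-4.1,0.71,0.26],[0,0,0]]
    - [[-4.1,0.71,0.26],[0,0,0]]
    - [[-4.1,0.71,0.26],[0,0,0]]
    - [[-4.1,0.71,0.26],[0,0,0]]
    - [[-4.1,0.71,0.26],[0,0,0]]
    - [[-4.1,0.71,0.26],[0,0,0]]
  claw: 0.1

```text
t: 22.45
eef_pos: [495.5, 97.4, 173.3]
tcp_rot: [-2.322, -2.115, 0.004]
force: [-0.0, -0.8, -0.5]
gripper_width: 78.2
```

Call:
carry_out:
  rows:
    - [[-4.1,0.71,0.26],[0,0,0]]
    - [[-4.1,0.71,0.26],[0,0,0]]
    - [[-4.1,0.71,0.26],[0,0,0]]
    - [[-4.1,0.71,0.26],[0,0,0]]
    - [[-4.1,0.71,0.26],[0,0,0]]
    - [[-4.1,0.71,0.26],[0,0,0]]
    - [[-4.1,0.71,0.26],[0,0,0]]
    - [[-4.1,0.71,0.26],[0,0,0]]
    - [[-4.1,0.71,0.26],[0,0,0]]
    - [[-4.1,0.71,0.26],[0,0,0]]

```text
t: 23.45
eef_pos: [528.0, -316.5, 147.0]
tcp_rot: [-2.321, -2.114, 0.002]
force: [0.9, 0.3, -0.0]
gripper_width: 78.3
```

Call:
carry_out:
  rows:
    - [[0,0,0],[0,0,0]]
    - [[0,0,0],[0,0,0]]
    - [[0,0,0],[0,0,0]]
    - [[0,0,0],[0,0,0]]
    - [[0,0,0],[0,0,0]]
    - [[0,0,0],[0,0,0]]
    - [[0,0,0],[0,0,0]]
    - [[0,0,0],[0,0,0]]
    - [[0,0,0],[0,0,0]]
    - [[0,0,0],[0,0,0]]

```text
t: 24.45
eef_pos: [529.0, -315.4, 148.9]
tcp_rot: [2.323, 2.115, 0.0]
force: [0.1, 0.0, 0.6]
gripper_width: 78.6
```

```bash
cat >> h.py <<'E'
def hubs(lo,hi,box,cam="wrist",r0=14,show=None):
    "round tops between heights lo..hi in a fixture-frame box (x0,x1,y0,y1)"
    p=camera_params(cam);a,d=get_image(cam);P=pts(p,d);F=(P[...,:2]-O)@Mf()
    m=(P[...,2]>lo)&(P[...,2]<hi)&(F[...,0]>box[0])&(F[...,0]<box[1])&(F[...,1]>box[2])&(F[...,1]<box[3])
    n,l,s,_=cv2.connectedComponentsWithStats(m.astype(np.uint8))
    for i in range(1,n):
        w,r=cv2.minEnclosingCircle(F[l==i].astype(np.float32))
        if r>r0: print("top",s[i].tolist(),"fix",np.round(w,1),"r",round(r,1),"z",np.median(P[l==i][:,2]).round(1))
    if show: cv2.imwrite(show,a)
    return a,P,F
E
python3 - <<'E'
from h import *
st();hubs(35,48,(-100,150,-480,-200),show="pics/w4.png");q=go(33.6,-331.3,20,0)
E
```

```text
t 24.45 fix [  32.3 -331.6  148.9] yaw -0.0 F [0.1 0.  0.6] w 78.6
top [155, 124, 47, 47, 1700] fix [ -30.  -418.7] r 19.9 z 40.7
top [259, 198, 43, 43, 1374] fix [  35.7 -329.5] r 19.9 z 40.7
turn -0.0 shift cm [0.02, 0.13, 12.89]
```

View pics/w4.png

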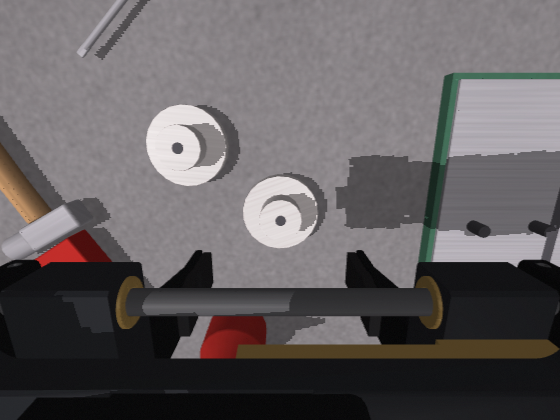

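Call:
carry_out:
  rows:
    - [[0.12,0.24,2],[0,0,0]]
    - [[0,0,3],[0,0,0]]
    - [[0,0,3],[0,0,0]]
    - [[0,0,2],[0,0,0]]
    - [[0,0,1.5],[0,0,0]]
    - [[0,0,0.8],[0,0,0]]
    - [[0,0,0.6],[0,0,0]]
    - [[0,0,0],[0,0,0]]
    - [[0,0,0],[0,0,0]]
    - [[0,0,0],[0,0,0]]

```text
t: 25.5
eef_pos: [532.2, -314.8, 20.8]
tcp_rot: [2.322, 2.114, 0.001]
force: [-0.8, -0.1, -0.0]
gripper_width: 78.3
```

Call:
carry_out:
  rows:
    - [[0,0,0],[0,0,0]]
    - [[0,0,0],[0,0,0]]
    - [[0,0,0],[0,0,0]]
    - [[0,0,0],[0,0,0]]
    - [[0,0,0],[0,0,0]]
    - [[0,0,0],[0,0,0]]
    - [[0,0,0],[0,0,0]]
    - [[0,0,0],[0,0,0]]
    - [[0,0,0],[0,0,0]]
    - [[0,0,0],[0,0,0]]
  claw: 1

```text
t: 26.5
eef_pos: [531.5, -314.4, 19.8]
tcp_rot: [-2.323, -2.115, -0.0]
force: [0.6, 0.6, 0.2]
gripper_width: 39.3
```

```bash
python3 - <<'E'
from h import *
st()
E
```

```text
t 26.5 fix [  34.7 -330.3   19.8] yaw -0.0 F [0.6 0.6 0.2] w 39.3
```

Call:
carry_out:
  rows:
    - [[0,0,-2],[0,0,0]]
    - [[0,0,-3.5],[0,0,0]]
    - [[0,0,-3.5],[0,0,0]]
    - [[2.5,-0.25,0],[0,0,0]]
    - [[4,-0.4,0],[0,0,0]]
    - [[4,-0.4,0],[0,0,0]]
    - [[4,-0.4,0],[0,0,0]]
    - [[4,-0.4,0],[0,0,0]]
    - [[4,-0.4,0],[0,0,0]]
    - [[4,-0.4,0],[0,0,0]]

```text
t: 27.5
eef_pos: [529.0, -46.4, 109.4]
tcp_rot: [-2.322, -2.115, 0.001]
force: [0.6, -0.6, -3.3]
gripper_width: 39.6
```

Call:
carry_out:
  rows:
    - [[3.5,-0.3,0],[0,0,0]]
    - [[2,-0.15,0],[0,0,0]]
    - [[1.03,-0.1,0],[0,0,0]]
    - [[0,0,1.5],[0,0,0]]
    - [[0,0,2],[0,0,0]]
    - [[0,0,1],[0,0,0]]
    - [[0,0,0],[0,0,0]]
    - [[0,0,0],[0,0,0]]
    - [[0,0,0],[0,0,0]]
    - [[0,0,0],[0,0,0]]

```text
t: 28.5
eef_pos: [531.2, 17.3, 65.6]
tcp_rot: [2.323, 2.114, 0.002]
force: [0.2, 0.3, -3.2]
gripper_width: 39.3
```

```bash
python3 - <<'E'
from h import *
st();q=go(3,0,41,0);a,P,F=hubs(35,43,(30,60,-160,160),r0=4);
E
```

```text
t 28.5 fix [ 3.4 -0.1 65.6] yaw -0.02 F [ 0.2  0.3 -3.2] w 39.3
turn -0.02 shift cm [0.01, -0.04, 2.46]
```

Call:
carry_out:
  rows:
    - [[0,0,1],[0,0,0]]
    - [[0,0,0.8],[0,0,0]]
    - [[0,0,0.4],[0,0,0]]
    - [[0,0,0.2],[0,0,0]]
    - [[0,0,0.1],[0,0,0]]
    - [[0,0.3,0],[0,0,0]]
    - [[0,0.3,0],[0,0,0]]
    - [[0,0.2,0],[0,0,0]]
    - [[0,0,0],[0,0,0]]
    - [[0,0,0],[0,0,0]]

```text
t: 29.55
eef_pos: [538.5, 16.6, 39.8]
tcp_rot: [2.323, 2.115, -0.0]
force: [-0.4, -0.2, -2.8]
gripper_width: 39.6
```

```bash
python3 - <<'E'
from h import *
st()
E
```

```text
t 29.55 fix [10.7 -0.1 39.8] yaw -0.0 F [-0.4 -0.2 -2.8] w 39.6
```

Call:
carry_out:
  rows:
    - [[0,0,0.05],[0,0,0]]
    - [[0,0,0],[0,0,0]]
    - [[0,0.1,0],[0,0,0]]
    - [[0,0.1,0],[0,0,0]]
    - [[0,0.1,0],[0,0,0]]
    - [[0,0.1,0],[0,0,0]]
    - [[0,0,0],[0,0,0]]
    - [[0,0,0],[0,0,0]]
    - [[0,0,0],[0,0,0]]
    - [[0,0,0],[0,0,0]]

```text
t: 30.55
eef_pos: [542.0, 16.5, 39.8]
tcp_rot: [-2.322, -2.114, 0.0]
force: [-4.8, 0.7, 4.7]
gripper_width: 39.6
```

Call:
carry_out:
  rows:
    - [[0,0.1,0],[0,0,0]]
    - [[0,0.1,0],[0,0,0]]
    - [[0,0,0],[0,0,0]]
    - [[0,0,0],[0,0,0]]
    - [[0,0,0],[0,0,0]]
    - [[0,0,0],[0,0,0]]
    - [[0,0,0],[0,0,0]]
    - [[0,0,0],[0,0,0]]
    - [[0,0,0],[0,0,0]]
    - [[0,0,0],[0,0,0]]

```text
t: 31.55
eef_pos: [542.2, 16.5, 39.7]
tcp_rot: [-2.319, -2.112, 0.004]
force: [-9.0, 0.2, 11.7]
gripper_width: 39.2
```

```bash
python3 - <<'E'
from h import *
st()
E
```

```text
t 31.55 fix [14.5  0.2 39.7] yaw 0.01 F [-9.   0.2 11.7] w 39.2
```

Call:
carry_out:
  rows:
    - [[0,0,0],[0,0,0]]
    - [[0,0,0],[0,0,0]]
    - [[0,0,0],[0,0,0]]
    - [[0,0,0],[0,0,0]]
    - [[0,0,-2],[0,0,0]]
    - [[0,0,-4],[0,0,0]]
    - [[0,0,-4],[0,0,0]]
    - [[0,-3,-1],[0,0,0]]
    - [[0,-4,0],[0,0,0]]
    - [[0,-1,0],[0,0,0]]
  claw: 0.1

```text
t: 32.55
eef_pos: [461.8, 24.0, 149.2]
tcp_rot: [-2.32, -2.114, -0.001]
force: [0.4, 0.5, -0.6]
gripper_width: 78.6
```

Call:
carry_out:
  rows:
    - [[0,0,0],[0,0,0]]
    - [[0,0,0],[0,0,0]]
    - [[0,0,0],[0,0,0]]
    - [[0,0,0],[0,0,0]]
    - [[0,0,0],[0,0,0]]
    - [[0,0,0],[0,0,0]]
    - [[0,0,0],[0,0,0]]
    - [[0,0,0],[0,0,0]]
    - [[0,0,0],[0,0,0]]
    - [[0,0,0],[0,0,0]]

```text
t: 33.55
eef_pos: [464.8, 23.6, 149.4]
tcp_rot: [-2.323, -2.115, -0.0]
force: [-0.0, -0.1, -0.1]
gripper_width: 78.5
```

```bash
python3 - <<'E'
from h import *
st();a,P,F=hubs(54,68,(-60,70,-60,60),show="pics/w5.png");hubs(33,43,(30,70,-160,160),r0=3)
E
```

```text
t 33.55 fix [-63.3   0.  149.4] yaw 0.0 F [-0.  -0.1 -0.1] w 78.5
top [263, 281, 32, 7, 155] fix [2.2 0.8] r 14.7 z 59.1
top [202, 316, 12, 8, 78] fix [ 47.7 -73.5] r 5.9 z 39.7
top [243, 316, 11, 8, 76] fix [ 47.6 -31.4] r 6.0 z 39.6
top [259, 316, 15, 5, 23] fix [ 49.4 -12.3] r 7.9 z 35.4
top [285, 316, 13, 5, 22] fix [49.2 13.9] r 6.8 z 35.5
top [302, 316, 12, 8, 77] fix [47.7 31.1] r 5.8 z 39.7
top [343, 316, 12, 8, 81] fix [47.6 73.9] r 5.9 z 39.6
```

View pics/w5.png

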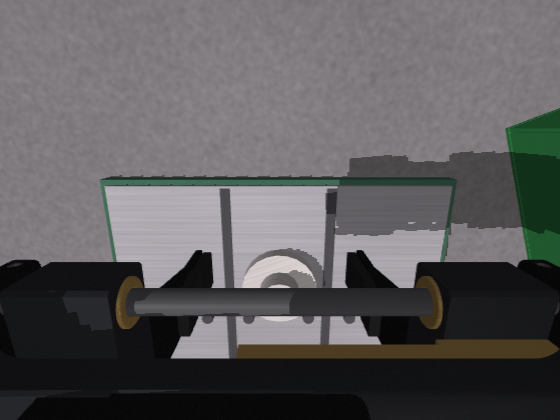

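Call:
carry_out:
  rows:
    - [[0,1,-2],[0,0,0]]
    - [[0,1,-3],[0,0,0]]
    - [[0,1,-2.5],[0,0,0]]
    - [[0,0,0],[0,0,0]]
    - [[0,0,0],[0,0,0]]
    - [[0,0,0],[0,0,0]]
    - [[0,0,0],[0,0,0]]
    - [[0,0,0],[0,0,0]]
    - [[0,0,0],[0,0,0]]
    - [[0,0,0],[0,0,0]]

```text
t: 34.65
eef_pos: [494.5, 20.8, 224.2]
tcp_rot: [-2.323, -2.115, 0.0]
force: [0.3, -0.3, -1.1]
gripper_width: 78.4
```

```bash
cat >> h.py <<'E'
def flange(yc,cam="wrist"):
    "flange-top circle and the two pin tops of the nest at fixture y=yc; prints centre offset from the seat as the pins give it"
    a,P,F=hubs(54,68,(-60,70,yc-55,yc+55),cam)
    m=(P[...,2]>31.5)&(P[...,2]<46)&(F[...,0]>-60)&(F[...,0]<75)&(abs(F[...,1]-yc)<60)
    n,l,s,_=cv2.connectedComponentsWithStats(m.astype(np.uint8));pin=[]
    for i in range(1,n):
        if s[i,4]<30: continue
        w,r=cv2.minEnclosingCircle(F[l==i].astype(np.float32))
        print(" ",s[i].tolist(),np.round(w,1),round(r,1),np.median(P[l==i][:,2]).round(1))
E
python3 - <<'E'
from h import *
st();flange(0);q=go(-32.5,-421,150,0)
hubs(35,48,(-100,150,-480,-200),"top")
E
```

```text
t 34.65 fix [-3.350e+01 -1.000e-01  2.242e+02] yaw 0.0 F [ 0.3 -0.3 -1.1] w 78.4
top [262, 227, 34, 34, 902] fix [15.3  0.9] r 19.9 z 60.7
  [249, 207, 61, 60, 2004] [22.7 -0.4] 45.2 35.8
turn -0.0 shift cm [-42.1, 0.09, 7.43]
top [419, 249, 15, 14, 165] fix [ -32.8 -420.7] r 20.3 z 40.8
```

```bash
python3 - <<'E'
from h import *
a,P,F=hubs(37.8,44,(38,75,-160,160),r0=3)
for lo,hi,nm in((54,68,"hub"),(34,37.5,"flange")):
    m=(P[...,2]>lo)&(P[...,2]<hi)&(F[...,0]>-40)&(F[...,0]<60)&(abs(F[...,1])<50)&(F[...,0]<43)
    n,l,s,_=cv2.connectedComponentsWithStats(m.astype(np.uint8));i=1+np.argmax(s[1:,4])
    c=F[l==i];print(nm,c.min(0),c.max(0),(c.min(0)+c.max(0))/2, np.polyfit(c[:,0],P[l==i][:,2],1),np.polyfit(c[:,1],P[l==i][:,2],1))
E
```

```text
top [165, 257, 10, 10, 68] fix [  47.2 -135.8] r 5.8 z 39.6
top [215, 257, 9, 10, 69] fix [ 47.3 -73.7] r 6.2 z 39.5
top [249, 257, 9, 10, 64] fix [ 47.1 -30.7] r 5.8 z 39.6
top [382, 257, 10, 10, 66] fix [ 47.4 135.7] r 5.8 z 39.5
top [298, 258, 10, 9, 65] fix [47.1 30.8] r 5.8 z 39.6
top [333, 258, 9, 9, 63] fix [47.4 73.9] r 5.8 z 39.7
hub [ -4.28254305 -18.49924093] [35.00829359 19.78014858] [15.36287527  0.64045382] [2.93202317e-02 6.00506725e+01] [-2.68330829e-04  6.04695098e+01]
flange [-22.10174162 -36.6679151 ] [42.93982733 38.32246539] [10.41904285  0.82727514] [-7.71736386e-04  3.56809205e+01] [5.87712668e-04 3.56754205e+01]
```

Call:
carry_out:
  rows:
    - [[0,-1.6,3],[0,0,0]]
    - [[0,0,4],[0,0,0]]
    - [[0,0,4],[0,0,0]]
    - [[0,0,4],[0,0,0]]
    - [[0,0,2.5],[0,0,0]]
    - [[0,0,1.5],[0,0,0]]
    - [[0,0,0.8],[0,0,0]]
    - [[0,0,0],[0,0,0]]
    - [[0,0,0],[0,0,0]]
    - [[0,0,0],[0,0,0]]
  claw: 1

```text
t: 35.8
eef_pos: [479.7, 22.6, 27.4]
tcp_rot: [2.322, 2.115, 0.003]
force: [0.1, 0.4, 0.5]
gripper_width: 6.5
```

```bash
python3 - <<'E'
from h import *
st()
E
```

```text
t 35.8 fix [-48.3   0.3  27.4] yaw 0.01 F [0.1 0.4 0.5] w 6.5
```

Call:
carry_out:
  rows:
    - [[0,0.4,0],[0,0,0]]
    - [[0,0.4,0],[0,0,0]]
    - [[0,0.3,0],[0,0,0]]
    - [[0,0.1,0],[0,0,0]]
    - [[0,0.1,0],[0,0,0]]
    - [[0,0.1,0],[0,0,0]]
    - [[0,0.1,0],[0,0,0]]
    - [[0,0,0],[0,0,0]]
    - [[0,0,0],[0,0,0]]
    - [[0,0,0],[0,0,0]]

```text
t: 36.8
eef_pos: [493.6, 20.9, 26.4]
tcp_rot: [-2.323, -2.115, -0.0]
force: [-0.2, -0.3, -1.0]
gripper_width: 0.4
```

Call:
carry_out:
  rows:
    - [[0,0.1,0],[0,0,0]]
    - [[0,0.1,0],[0,0,0]]
    - [[0,0,0],[0,0,0]]
    - [[0,0,0],[0,0,0]]
    - [[0,0,0],[0,0,0]]
    - [[0,0,0],[0,0,0]]
    - [[0,0,0],[0,0,0]]
    - [[0,0,0],[0,0,0]]
    - [[0,0,0],[0,0,0]]
    - [[0,0,0],[0,0,0]]

```text
t: 37.8
eef_pos: [495.2, 20.8, 26.2]
tcp_rot: [-2.322, -2.115, 0.001]
force: [-4.4, 0.7, 2.0]
gripper_width: 0.4
```

```bash
python3 - <<'E'
from h import *
st()
E
```

```text
t 37.8 fix [-32.7   0.   26.2] yaw 0.0 F [-4.4  0.7  2. ] w 0.4
```

Call:
carry_out:
  rows:
    - [[0,0.1,0],[0,0,0]]
    - [[0,0.1,0],[0,0,0]]
    - [[0,0,0],[0,0,0]]
    - [[0,0,0],[0,0,0]]
    - [[0,0,0],[0,0,0]]
    - [[0,0,0],[0,0,0]]
    - [[0,0,0],[0,0,0]]
    - [[0,0,0],[0,0,0]]
    - [[0,0,0],[0,0,0]]
    - [[0,0,0],[0,0,0]]

```text
t: 38.8
eef_pos: [495.5, 20.7, 26.0]
tcp_rot: [-2.32, -2.113, 0.005]
force: [-8.0, 0.8, 6.2]
gripper_width: 0.3
```

```bash
python3 - <<'E'
from h import *
st();q=go(-60,0,26);q=go(-60,0,150,0,q);q=go(-32.2,-420.3,150,0,q)
E
```

```text
t 38.8 fix [-32.5  -0.1  26. ] yaw 0.0 F [-8.   0.8  6.2] w 0.3
turn 0.0 shift cm [0.01, -2.75, 0.0]
turn 0 shift cm [0.0, 0.0, -12.4]
turn 0 shift cm [-42.03, 2.78, -0.0]
```

Call:
carry_out:
  rows:
    - [[0,-0.5,0],[0,0,0]]
    - [[0,-1.0,0],[0,0,0]]
    - [[0,0,-3],[0,0,0]]
    - [[0,0,-4],[0,0,0]]
    - [[0,0,-4],[0,0,0]]
    - [[0,0,-4],[0,0,0]]
    - [[0,1,-4],[0,0,0]]
    - [[0,0,-1],[0,0,0]]
    - [[0,0,0],[0,0,0]]
    - [[0,0,0],[0,0,0]]
  claw: 0.1

```text
t: 39.8
eef_pos: [491.9, 20.9, 225.2]
tcp_rot: [-2.322, -2.115, 0.001]
force: [-0.1, -0.0, -0.3]
gripper_width: 72.2
```

```bash
cat >> h.py <<'E'
def check(yc):
    a,P,F=hubs(37.8,44,(40,75,yc-50,yc+50),r0=3)
    m=(P[...,2]>54)&(P[...,2]<68)&(F[...,0]>-40)&(F[...,0]<60)&(abs(F[...,1]-yc)<50)
    n,l,s,_=cv2.connectedComponentsWithStats(m.astype(np.uint8));i=1+np.argmax(s[1:,4]);c=F[l==i]
    print("hub",s[i].tolist(),cv2.minEnclosingCircle(c.astype(np.float32)),(c.min(0)+c.max(0))/2)
E
python3 - <<'E'
from h import *
st();check(0);q=go(-32.2,-420.3,150,0)
E
```

```text
t 39.8 fix [-3.600e+01 -1.000e-01  2.252e+02] yaw -0.0 F [-0.1 -0.  -0.3] w 72.2
top [249, 259, 10, 9, 66] fix [ 47.1 -31.1] r 6.0 z 39.6
top [298, 259, 10, 9, 65] fix [47.3 30.7] r 5.9 z 39.7
hub [273, 198, 35, 36, 956] ((-20.101415634155273, 13.565515518188477), 19.992860794067383) [-20.11335604  13.52563157]
turn -0.0 shift cm [-42.01, 0.42, 7.47]
```

Call:
carry_out:
  rows:
    - [[1.35,1.5,2],[0,0,0]]
    - [[0,0,4],[0,0,0]]
    - [[0,0,4],[0,0,0]]
    - [[0,0,3],[0,0,0]]
    - [[0,0,0],[0,0,0]]
    - [[0,0,0],[0,0,0]]
    - [[0,0,0],[0,0,0]]
    - [[0,0,0],[0,0,0]]
    - [[0,0,0],[0,0,0]]
    - [[0,0,0],[0,0,0]]

```text
t: 40.85
eef_pos: [509.4, 33.2, 97.2]
tcp_rot: [2.323, 2.115, 0.003]
force: [0.4, 0.8, 1.0]
gripper_width: 78.0
```

```bash
python3 - <<'E'
from h import *
st();check(0);q=go(-21,13.3,40,0)
E
```

```text
t 40.85 fix [-19.8  13.7  97.2] yaw 0.0 F [0.4 0.8 1. ] w 78.0
hub [250, 215, 56, 55, 2414] ((-20.017871856689453, 13.742377281188965), 19.987117767333984) [-20.10855739  13.84286371]
turn 0.01 shift cm [-0.04, -0.1, 5.7]
```

Call:
carry_out:
  rows:
    - [[-0.02,-0.08,2],[0,0,0]]
    - [[0,0,1.8],[0,0,0]]
    - [[0,0,1],[0,0,0]]
    - [[0,0,0.6],[0,0,0]]
    - [[0,0,0.3],[0,0,0]]
    - [[0,0,0],[0,0,0]]
    - [[0,0,0],[0,0,0]]
    - [[0,0,0],[0,0,0]]
    - [[0,0,0],[0,0,0]]
    - [[0,0,0],[0,0,0]]

```text
t: 41.9
eef_pos: [508.2, 33.0, 39.6]
tcp_rot: [2.323, 2.115, 0.001]
force: [-0.8, -0.8, 0.5]
gripper_width: 78.8
```

Call:
carry_out:
  rows:
    - [[0,0,0],[0,0,0]]
    - [[0,0,0],[0,0,0]]
    - [[0,0,0],[0,0,0]]
    - [[0,0,0],[0,0,0]]
    - [[0,0,0],[0,0,0]]
    - [[0,0,0],[0,0,0]]
    - [[0,0,-0.2],[0,0,0]]
    - [[0,0,0],[0,0,0]]
    - [[0,0,0],[0,0,0]]
    - [[0,0,0],[0,0,0]]
  claw: 1

```text
t: 42.9
eef_pos: [507.8, 32.9, 41.2]
tcp_rot: [-2.323, -2.115, 0.0]
force: [0.9, -0.2, -3.1]
gripper_width: 38.8
```

```bash
python3 - <<'E'
from h import *
st();q=go(10,0,42,0)
E
```

```text
t 42.9 fix [-21.3  13.3  41.2] yaw 0.0 F [ 0.9 -0.2 -3.1] w 38.8
turn 0.0 shift cm [-1.33, 3.13, -0.08]
```

Call:
carry_out:
  rows:
    - [[-0.5,1,0],[0,0,0]]
    - [[-0.5,1.2,0],[0,0,0]]
    - [[-0.33,0.93,0],[0,0,0]]
    - [[0,0,0.17],[0,0,0]]
    - [[0,0.15,0],[0,0,0]]
    - [[0,0.15,0],[0,0,0]]
    - [[0,0.1,0],[0,0,0]]
    - [[0,0.1,0],[0,0,0]]
    - [[0,0.1,0],[0,0,0]]
    - [[0,0,0],[0,0,0]]

```text
t: 43.9
eef_pos: [542.4, 16.5, 39.4]
tcp_rot: [-2.32, -2.114, 0.003]
force: [-5.2, 0.6, 1.8]
gripper_width: 38.9
```

Call:
carry_out:
  rows:
    - [[0,0.1,0],[0,0,0]]
    - [[0,0,0],[0,0,0]]
    - [[0,0,0],[0,0,0]]
    - [[0,0,0],[0,0,0]]
    - [[0,0,0],[0,0,0]]
    - [[0,0,0],[0,0,0]]
    - [[0,0,0],[0,0,0]]
    - [[0,0,0],[0,0,0]]
    - [[0,0,0],[0,0,0]]
    - [[0,0,0],[0,0,0]]

```text
t: 44.9
eef_pos: [542.4, 16.5, 39.4]
tcp_rot: [-2.319, -2.113, 0.005]
force: [-7.8, 0.2, 4.6]
gripper_width: 39.8
```

```bash
python3 - <<'E'
from h import *
st()
E
```

```text
t 44.9 fix [14.7  0.2 39.4] yaw 0.03 F [-7.8  0.2  4.6] w 39.8
```

Call:
carry_out:
  rows:
    - [[0,0,0],[0,0,0]]
    - [[0,0,0],[0,0,0]]
    - [[0,0,0],[0,0,0]]
    - [[0,0,0],[0,0,0]]
    - [[0,0,-2],[0,0,0]]
    - [[0,0,-3.5],[0,0,0]]
    - [[0,-2,-4.3],[0,0,0]]
    - [[0,-3,-4.3],[0,0,0]]
    - [[0,0,-4.5],[0,0,0]]
    - [[0,0,0],[0,0,0]]
  claw: 0.1

```text
t: 45.9
eef_pos: [500.0, 21.1, 229.9]
tcp_rot: [2.32, 2.113, 0.019]
force: [0.9, 0.5, -1.3]
gripper_width: 78.2
```

Call:
carry_out:
  rows:
    - [[0,0,0],[0,0,0]]
    - [[0,0,0],[0,0,0]]
    - [[0,0,0],[0,0,0]]
    - [[0,0,0],[0,0,0]]
    - [[0,0,0],[0,0,0]]
    - [[0,0,0],[0,0,0]]
    - [[0,0,0],[0,0,0]]
    - [[0,0,0],[0,0,0]]
    - [[0,0,0],[0,0,0]]
    - [[0,0,0],[0,0,0]]

```text
t: 46.9
eef_pos: [496.6, 20.6, 223.7]
tcp_rot: [2.323, 2.115, 0.0]
force: [0.6, 0.3, 0.4]
gripper_width: 78.3
```

```bash
python3 - <<'E'
from h import *
st();check(0);check(0);q=go(-32.2,-420.3,150,0)
E
```

```text
t 46.9 fix [-31.4  -0.  223.7] yaw -0.0 F [0.6 0.3 0.4] w 78.3
top [249, 256, 9, 9, 65] fix [ 46.7 -31. ] r 5.9 z 39.5
top [298, 256, 10, 9, 68] fix [47.1 30.9] r 5.9 z 39.5
hub [262, 225, 34, 34, 915] ((15.358473777770996, 0.7754501104354858), 19.887624740600586) [15.21939958  0.68326832]
top [249, 256, 9, 9, 65] fix [ 47.1 -31.1] r 5.6 z 39.8
top [299, 256, 9, 9, 67] fix [47.  31.2] r 5.6 z 39.6
hub [262, 225, 34, 34, 916] ((15.432059288024902, 0.4846901297569275), 20.033687591552734) [15.41203941  0.73332195]
turn 0.0 shift cm [-42.03, -0.08, 7.37]
```

Call:
carry_out:
  rows:
    - [[-4,0,0.5],[0,0,0]]
    - [[-4,0,0.7],[0,0,0]]
    - [[-4,0,0.7],[0,0,0]]
    - [[-4,0,0.7],[0,0,0]]
    - [[-4,0,0.8],[0,0,0]]
    - [[-4,0,0.8],[0,0,0]]
    - [[-4,0,0.8],[0,0,0]]
    - [[-4,0,0.8],[0,0,0]]
    - [[-4,0,0.8],[0,0,0]]
    - [[-4,0,0.8],[0,0,0]]

```text
t: 48.0
eef_pos: [459.3, -378.9, 149.0]
tcp_rot: [-2.322, -2.116, 0.0]
force: [0.0, -0.6, 0.7]
gripper_width: 78.5
```

Call:
carry_out:
  rows:
    - [[-2,0,1],[0,0,0]]
    - [[0,0,2],[0,0,0]]
    - [[0,0,2],[0,0,0]]
    - [[0,0,0],[0,0,0]]
    - [[0,0,0],[0,0,0]]
    - [[0,0,0],[0,0,0]]
    - [[0,0,0],[0,0,0]]
    - [[0,0,0],[0,0,0]]
    - [[0,0,0],[0,0,0]]
    - [[0,0,0],[0,0,0]]

```text
t: 49.0
eef_pos: [457.5, -397.5, 99.9]
tcp_rot: [2.322, 2.115, 0.001]
force: [-1.6, -0.8, -0.7]
gripper_width: 78.4
```

```bash
python3 - <<'E'
from h import *
st();hubs(35,48,(-100,150,-480,-200));q=go(-32,-420,20,0)
E
```

```text
t 49.0 fix [ -31.2 -420.    99.9] yaw 0.01 F [-1.6 -0.8 -0.7] w 78.4
top [253, 209, 51, 50, 1981] fix [ -30.3 -419.1] r 20.0 z 40.7
turn 0.01 shift cm [-0.0, -0.07, 7.98]
```

Call:
carry_out:
  rows:
    - [[0.05,0,2],[0,0,0]]
    - [[0,0,2.5],[0,0,0]]
    - [[0,0,1.5],[0,0,0]]
    - [[0,0,1],[0,0,0]]
    - [[0,0,0.7],[0,0,0]]
    - [[0,0,0.3],[0,0,0]]
    - [[0,0,0],[0,0,0]]
    - [[0,0,0],[0,0,0]]
    - [[0,0,0],[0,0,0]]
    - [[0,0,0],[0,0,0]]

```text
t: 50.05
eef_pos: [457.7, -397.2, 20.1]
tcp_rot: [2.322, 2.115, 0.001]
force: [0.5, 0.3, -0.4]
gripper_width: 78.5
```

Call:
carry_out:
  rows:
    - [[0,0,0],[0,0,0]]
    - [[0,0,0],[0,0,0]]
    - [[0,0,0],[0,0,0]]
    - [[0,0,0],[0,0,0]]
    - [[0,0,0],[0,0,0]]
    - [[0,0,0],[0,0,0]]
    - [[0,0,0],[0,0,0]]
    - [[0,0,-2],[0,0,0]]
    - [[0,0,-3.5],[0,0,0]]
    - [[0,0,-3.5],[0,0,0]]
  claw: 1

```text
t: 51.05
eef_pos: [456.4, -396.2, 109.4]
tcp_rot: [-2.321, -2.113, 0.001]
force: [1.1, 0.3, -2.8]
gripper_width: 39.0
```

```bash
python3 - <<'E'
from h import *
st();q=go(3,-105,110,0)
E
```

```text
t 51.05 fix [ -32.5 -418.8  109.4] yaw -0.02 F [ 1.1  0.3 -2.8] w 39.0
turn -0.02 shift cm [31.38, 3.55, -0.06]
```

Call:
carry_out:
  rows:
    - [[2.5,0.3,0],[0,0,0]]
    - [[4,0.45,0],[0,0,0]]
    - [[4,0.45,0],[0,0,0]]
    - [[4,0.45,0],[0,0,0]]
    - [[4,0.45,0],[0,0,0]]
    - [[4,0.45,0],[0,0,0]]
    - [[4,0.45,0],[0,0,0]]
    - [[3,0.35,0],[0,0,0]]
    - [[1.88,0.2,0],[0,0,0]]
    - [[0,0,0],[0,0,0]]

```text
t: 52.05
eef_pos: [522.0, -83.7, 108.9]
tcp_rot: [-2.315, -2.121, -0.0]
force: [0.4, 0.1, -3.1]
gripper_width: 39.3
```

Call:
carry_out:
  rows:
    - [[0,0,1.5],[0,0,0]]
    - [[0,0,2],[0,0,0]]
    - [[0,0,1],[0,0,0]]
    - [[0,0,0],[0,0,0]]
    - [[0,0,0],[0,0,0]]
    - [[0,0,0],[0,0,0]]
    - [[0,0,0],[0,0,0]]
    - [[0,0,0],[0,0,0]]
    - [[0,0,0],[0,0,0]]
    - [[0,0,0],[0,0,0]]

```text
t: 53.05
eef_pos: [522.1, -87.8, 64.8]
tcp_rot: [2.322, 2.115, 0.001]
force: [-0.6, -0.7, -3.5]
gripper_width: 39.4
```

```bash
python3 - <<'E'
from h import *
st();q=go(3,-105,40,0)
E
```

```text
t 53.05 fix [   4.2 -105.6   64.8] yaw 0.02 F [-0.6 -0.7 -3.5] w 39.4
turn 0.02 shift cm [0.06, -0.12, 2.48]
```

Call:
carry_out:
  rows:
    - [[0.06,0,1],[0,0,0]]
    - [[0,0,0.8],[0,0,0]]
    - [[0,0,0.4],[0,0,0]]
    - [[0,0,0.25],[0,0,0]]
    - [[0,0,0],[0,0,0]]
    - [[0,0.3,0],[0,0,0]]
    - [[0,0.3,0],[0,0,0]]
    - [[0,0,0],[0,0,0]]
    - [[0,0,0],[0,0,0]]
    - [[0,0,0],[0,0,0]]

```text
t: 54.05
eef_pos: [528.0, -87.9, 40.1]
tcp_rot: [-2.323, -2.115, -0.0]
force: [0.5, -0.3, -2.6]
gripper_width: 39.5
```

Call:
carry_out:
  rows:
    - [[0,0.1,0.03],[0,0,0]]
    - [[0,0.1,0],[0,0,0]]
    - [[0,0.1,0],[0,0,0]]
    - [[0,0.1,0],[0,0,0]]
    - [[0,0.1,0],[0,0,0]]
    - [[0,0,0],[0,0,0]]
    - [[0,0,0],[0,0,0]]
    - [[0,0,0],[0,0,0]]
    - [[0,0,0],[0,0,0]]
    - [[0,0,0],[0,0,0]]

```text
t: 55.05
eef_pos: [532.7, -88.5, 39.8]
tcp_rot: [-2.323, -2.115, 0.001]
force: [-0.9, -1.3, -3.5]
gripper_width: 39.4
```

```bash
python3 - <<'E'
from h import *
st()
E
```

```text
t 55.05 fix [  14.8 -105.3   39.8] yaw -0.01 F [-0.9 -1.3 -3.5] w 39.4
```

Call:
carry_out:
  rows:
    - [[0,0.1,0.03],[0,0,0]]
    - [[0,0.1,0],[0,0,0]]
    - [[0,0.1,0],[0,0,0]]
    - [[0,0,0],[0,0,0]]
    - [[0,0,0],[0,0,0]]
    - [[0,0,0],[0,0,0]]
    - [[0,0,0],[0,0,0]]
    - [[0,0,0],[0,0,0]]
    - [[0,0,0],[0,0,0]]
    - [[0,0,0],[0,0,0]]

```text
t: 56.05
eef_pos: [532.8, -88.6, 39.6]
tcp_rot: [-2.318, -2.111, 0.006]
force: [-12.1, -0.1, 9.5]
gripper_width: 39.2
```

```bash
python3 - <<'E'
from h import *
st()
E
```

```text
t 56.05 fix [  14.9 -105.4   39.6] yaw -0.01 F [-12.1  -0.1   9.5] w 39.2
```

Call:
carry_out:
  rows:
    - [[0,0,0],[0,0,0]]
    - [[0,0,0],[0,0,0]]
    - [[0,0,0],[0,0,0]]
    - [[0,0,0],[0,0,0]]
    - [[0,0,-2],[0,0,0]]
    - [[0,0,-3.5],[0,0,0]]
    - [[0,-2,-4.3],[0,0,0]]
    - [[0,-3,-4.3],[0,0,0]]
    - [[0,0,-4.5],[0,0,0]]
    - [[0,0,0],[0,0,0]]
  claw: 0.1

```text
t: 57.05
eef_pos: [494.2, -83.6, 225.3]
tcp_rot: [2.319, 2.115, 0.019]
force: [1.0, 0.1, -1.1]
gripper_width: 78.2
```

Call:
carry_out:
  rows:
    - [[0,0,0],[0,0,0]]
    - [[0,0,0],[0,0,0]]
    - [[0,0,0],[0,0,0]]
    - [[0,0,0],[0,0,0]]
    - [[0,0,0],[0,0,0]]
    - [[0,0,0],[0,0,0]]
    - [[0,0,0],[0,0,0]]
    - [[0,0,0],[0,0,0]]
    - [[0,0,0],[0,0,0]]
    - [[0,0,0],[0,0,0]]

```text
t: 58.05
eef_pos: [490.7, -83.6, 219.9]
tcp_rot: [-2.322, -2.116, -0.001]
force: [0.4, -0.2, 0.7]
gripper_width: 78.3
```

```bash
python3 - <<'E'
from h import *
st();check(-105);check(0);check(-105)
a,d=get_image("top");P=pts(camera_params("top"),d);F=(P[...,:2]-O)@Mf()
m=(P[...,2]>230)&(P[...,2]<275)&(P[...,0]>600)&(abs(P[...,1])<250);c=P[m].mean(0);print("peg",m.sum(),c,F[m].mean(0))
m=(P[...,2]>190)&(P[...,2]<230)&(P[...,0]>600)&(abs(P[...,1])<250);print("lamp rect",cv2.minAreaRect(F[m].astype(np.float32)))
E
```

```text
t 58.05 fix [ -27.5 -104.3  219.9] yaw 0.04 F [ 0.4 -0.2  0.7] w 78.3
top [248, 254, 9, 10, 71] fix [  47.4 -136. ] r 6.1 z 39.4
top [298, 254, 10, 10, 70] fix [ 47.1 -74. ] r 5.8 z 39.7
hub [260, 223, 35, 35, 940] ((16.148204803466797, -104.82861328125), 20.05659294128418) [  16.26947685 -105.16189276]
top [333, 254, 10, 10, 70] fix [ 47.2 -31.1] r 5.9 z 39.5
top [383, 254, 10, 10, 71] fix [47.1 30.6] r 5.8 z 39.7
hub [352, 223, 37, 34, 923] ((15.225154876708984, 0.7569011449813843), 20.18989372253418) [14.97086339  0.65893412]
top [248, 254, 9, 10, 70] fix [  47.1 -136.3] r 6.1 z 39.6
top [298, 254, 10, 10, 66] fix [ 47.2 -73.8] r 5.9 z 39.6
hub [260, 223, 35, 35, 935] ((15.938826560974121, -104.68560028076172), 19.917999267578125) [  15.97000377 -105.20238551]
peg 51 [698.21009329  96.67265368 257.18204439] [162.29256287  94.53784407]
lamp rect ((152.24085998535156, 68.5276870727539), (167.9235076904297, 50.7813835144043), 74.48719787597656)
```

Call:
carry_out:
  rows:
    - [[3.5,-1.05,0],[0,0,0]]
    - [[3.5,-1,0],[0,0,0]]
    - [[3.48,0,0],[0,0,0]]
    - [[0,0,3],[0,0,0]]
    - [[0,0,4],[0,0,0]]
    - [[0,0,4],[0,0,0]]
    - [[0,0,4],[0,0,0]]
    - [[0,0,2.5],[0,0,0]]
    - [[0,0,1.2],[0,0,0]]
    - [[0,0,0.6],[0,0,0]]
  claw: 1

```text
t: 59.25
eef_pos: [479.1, 22.3, 25.5]
tcp_rot: [-2.322, -2.116, 0.004]
force: [-0.3, -0.0, -0.1]
gripper_width: 6.3
```

Call:
carry_out:
  rows:
    - [[0,0,0],[0,0,0]]
    - [[0,0,0],[0,0,0]]
    - [[0,0.3,0],[0,0,0]]
    - [[0,0.3,0],[0,0,0]]
    - [[0,0.3,0],[0,0,0]]
    - [[0,0.1,0],[0,0,0]]
    - [[0,0.1,0],[0,0,0]]
    - [[0,0,0],[0,0,0]]
    - [[0,0,0],[0,0,0]]
    - [[0,0,0],[0,0,0]]

```text
t: 60.25
eef_pos: [490.8, 21.6, 26.8]
tcp_rot: [-2.322, -2.116, -0.0]
force: [1.2, 0.2, 0.3]
gripper_width: 0.5
```

```bash
python3 - <<'E'
from h import *
st()
E
```

```text
t 60.25 fix [-37.2   0.4  26.8] yaw 0.03 F [1.2 0.2 0.3] w 0.5
```

Call:
carry_out:
  rows:
    - [[0,0.2,0],[0,0,0]]
    - [[0,0.1,0],[0,0,0]]
    - [[0,0.1,0],[0,0,0]]
    - [[-0.03,0.1,0],[0,0,0]]
    - [[-0.03,0.1,0],[0,0,0]]
    - [[-0.03,0.1,0],[0,0,0]]
    - [[-0.03,0.05,0],[0,0,0]]
    - [[-0.03,0,0],[0,0,0]]
    - [[0,0,0],[0,0,0]]
    - [[0,0,0],[0,0,0]]

```text
t: 61.25
eef_pos: [495.7, 20.0, 26.3]
tcp_rot: [-2.318, -2.113, 0.005]
force: [-6.5, 1.7, 5.5]
gripper_width: 0.3
```

Call:
carry_out:
  rows:
    - [[0,0,0],[0,0,0]]
    - [[0,0,0],[0,0,0]]
    - [[0,-1.2,0],[0,0,0]]
    - [[0,-1,0],[0,0,0]]
    - [[0,0,-3],[0,0,0]]
    - [[0,0,-4],[0,0,0]]
    - [[0,0.5,-4],[0,0,0]]
    - [[0,1,-4],[0,0,0]]
    - [[0,1,-4],[0,0,0]]
    - [[0,0,-1],[0,0,0]]

```text
t: 62.25
eef_pos: [504.7, 19.0, 231.2]
tcp_rot: [2.32, 2.113, 0.012]
force: [0.9, 1.2, -0.0]
gripper_width: 0.5
```

```bash
python3 - <<'E'
from h import *
st();check(0);check(0);check(-105)
E
```

```text
t 62.25 fix [-23.1  -0.9 231.2] yaw -0.01 F [ 0.9  1.2 -0. ] w 0.5
top [249, 246, 10, 10, 65] fix [ 47.4 -31.1] r 6.0 z 39.6
top [298, 246, 10, 9, 65] fix [47.1 30.8] r 5.9 z 39.3
hub [262, 215, 34, 34, 889] ((15.883453369140625, 0.14613428711891174), 19.977203369140625) [15.5706149   0.42077472]
top [249, 247, 10, 10, 66] fix [ 47.3 -31.3] r 5.9 z 39.7
top [298, 248, 10, 9, 63] fix [47.5 30.9] r 5.9 z 39.7
hub [262, 216, 34, 34, 889] ((15.905367851257324, 0.396411269903183), 19.98076057434082) [15.55332702  0.36015854]
top [166, 250, 9, 9, 66] fix [  47.8 -135.4] r 6.2 z 39.6
top [215, 250, 10, 9, 67] fix [ 47.1 -73.7] r 6.0 z 39.5
hub [171, 218, 36, 35, 925] ((16.151159286499023, -104.49879455566406), 20.225784301757812) [  16.02778905 -104.37602343]
```

Call:
carry_out:
  rows:
    - [[0,0,-4],[0,0,0]]
    - [[0,0,-4],[0,0,0]]
    - [[2,1.5,-2],[0,0,0]]
    - [[3,3,0],[0,0,0]]
    - [[3,3,0],[0,0,0]]
    - [[1.5,2,0],[0,0,0]]
    - [[0,0,0],[0,0,0]]
    - [[0,0,0],[0,0,0]]
    - [[0,0,0],[0,0,0]]
    - [[0,0,0],[0,0,0]]
  claw: 0.4

```text
t: 63.4
eef_pos: [603.9, 103.6, 327.1]
tcp_rot: [-2.323, -2.113, -0.002]
force: [0.2, 0.4, 0.0]
gripper_width: 51.9
```

```bash
python3 - <<'E'
from h import *
st();p=camera_params("wrist");a,d=get_image("wrist");P=pts(p,d);F=(P[...,:2]-O)@Mf()
box=(F[...,0]>100)&(F[...,0]<260)&(abs(F[...,1]-60)<130)
m=(P[...,2]>228)&(P[...,2]<285)&box
n,l,s,_=cv2.connectedComponentsWithStats(m.astype(np.uint8))
for i in range(1,n):
    if s[i,4]>30: 
        k=l==i;print("high",s[i].tolist(),F[k].min(0),F[k].max(0),P[k][:,2].max()); t=k&(P[...,2]>259);print("top",t.sum(),F[t].mean(0) if t.any() else 0,F[t].min(0),F[t].max(0))
m=(P[...,2]>195)&(P[...,2]<226)&box
print("arm",m.sum(),cv2.minAreaRect(F[m].astype(np.float32)),F[m].min(0),F[m].max(0))
for u in np.arange(-20,140,20):
    k=m&(abs(F[...,1]-u)<4)&(P[...,2]>212);print(u,k.sum(),F[k][:,0].min().round(1) if k.any() else "",F[k][:,0].max().round(1) if k.any() else "")
cv2.imwrite("pics/w6.png",a)
E
```

```text
t 63.4 fix [ 67.7  92.6 327.1] yaw -0.06 F [0.2 0.4 0. ] w 51.9
high [276, 316, 17, 28, 435] [156.64328217  91.04043583] [172.59940504 105.7279441 ] 264.03378763179626
top 238 [163.92490757  98.19168801] [156.74957275  91.19269176] [172.59940504 105.43262278]
arm 351 ((159.93051147460938, 65.78199768066406), (149.2779998779297, 38.359615325927734), 82.52928924560547) [132.31427736  -6.12746168] [186.13403853 141.80313297]
-20 0  
0 39 132.3 137.8
20 0  
40 0  
60 0  
80 0  
100 0  
120 10 175.6 180.4
```

View pics/w6.png

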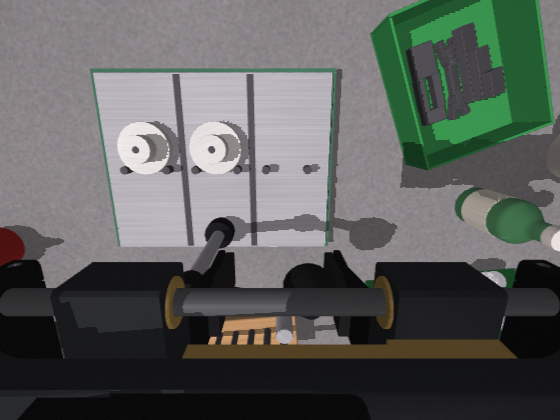

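Call:
carry_out:
  rows:
    - [[0.5,2,0],[0,0,0]]
    - [[0,3,0],[0,0,0]]
    - [[0,3,0],[0,0,0]]
    - [[0,1.6,0],[0,0,0]]
    - [[0,0,0],[0,0,0]]
    - [[0,0,0],[0,0,0]]
    - [[0,0,0],[0,0,0]]
    - [[0,0,0],[0,0,0]]
    - [[0,0,0],[0,0,0]]
    - [[0,0,0],[0,0,0]]

```text
t: 64.45
eef_pos: [700.4, 101.4, 327.3]
tcp_rot: [-2.321, -2.116, -0.001]
force: [-0.6, -0.1, -0.3]
gripper_width: 52.3
```

```bash
python3 - <<'E'
from h import *
st();q=go(163.3,98.1,224,0)
E
```

```text
t 64.45 fix [164.   99.4 327.3] yaw 0.07 F [-0.6 -0.1 -0.3] w 52.3
turn 0.07 shift cm [-0.13, -0.07, 10.33]
```

Call:
carry_out:
  rows:
    - [[-0.13,-0.07,2],[0,0,0]]
    - [[0,0,3],[0,0,0]]
    - [[0,0,2],[0,0,0]]
    - [[0,0,1.5],[0,0,0]]
    - [[0,0,1],[0,0,0]]
    - [[0,0,0.6],[0,0,0]]
    - [[0,0,0.2],[0,0,0]]
    - [[0,0,0],[0,0,0]]
    - [[0,0,0],[0,0,0]]
    - [[0,0,0],[0,0,0]]

```text
t: 65.45
eef_pos: [700.3, 99.6, 224.7]
tcp_rot: [2.322, 2.115, 0.002]
force: [0.1, 0.0, 0.6]
gripper_width: 52.6
```

Call:
carry_out:
  rows:
    - [[0,0,0],[0,0,0]]
    - [[0,0,0],[0,0,0]]
    - [[0,0,0],[0,0,0]]
    - [[0,0,0],[0,0,0]]
    - [[0,0,0],[0,0,0]]
    - [[0,0,0],[0,0,0]]
    - [[0,0,0],[0,0,0]]
    - [[0,0,0],[0,0,0]]
    - [[0,0,0],[0,0,0]]
    - [[0,0,0],[0,0,0]]
  claw: 1

```text
t: 66.45
eef_pos: [699.9, 99.5, 223.9]
tcp_rot: [2.322, 2.116, 0.0]
force: [-0.7, -0.8, -0.7]
gripper_width: 15.3
```

```bash
python3 - <<'E'
from h import *
st()
c,w=pose()
th0=1.754;ths=np.linspace(th0,0,21);X=145.2-100*np.cos(ths);Y=100*np.sin(ths)
print(np.c_[np.diff(Y),np.diff(X)].round(2).tolist());print("start",X[0],Y[0])
E
```

```text
t 66.45 fix [163.7  97.5 223.9] yaw 0.02 F [-0.7 -0.8 -0.7] w 15.3
[[1.22, -8.68], [0.45, -8.76], [-0.32, -8.76], [-1.08, -8.7], [-1.84, -8.57], [-2.58, -8.38], [-3.31, -8.12], [-4.01, -7.8], [-4.67, -7.42], [-5.31, -6.98], [-5.9, -6.49], [-6.44, -5.95], [-6.94, -5.36], [-7.38, -4.73], [-7.77, -4.07], [-8.09, -3.37], [-8.36, -2.65], [-8.56, -1.91], [-8.69, -1.15], [-8.76, -0.38]]
start 163.41805629746023 98.32650926755495
```

Call:
carry_out:
  rows:
    - [[0.12,-0.87,0],[0,0,0]]
    - [[0.05,-0.88,0],[0,0,0]]
    - [[-0.03,-0.88,0],[0,0,0]]
    - [[-0.11,-0.87,0],[0,0,0]]
    - [[-0.18,-0.86,0],[0,0,0]]
    - [[-0.26,-0.84,0],[0,0,0]]
    - [[-0.33,-0.81,0],[0,0,0]]
    - [[-0.4,-0.78,0],[0,0,0]]
    - [[-0.47,-0.74,0],[0,0,0]]
    - [[-0.53,-0.7,0],[0,0,0]]

```text
t: 67.45
eef_pos: [616.4, 90.8, 223.9]
tcp_rot: [-2.315, -2.12, -0.009]
force: [2.8, 6.5, -0.7]
gripper_width: 15.4
```

```bash
python3 - <<'E'
from h import *
st()
E
```

```text
t 67.45 fix [ 81.4  81.1 223.9] yaw 0.32 F [ 2.8  6.5 -0.7] w 15.4
```

Call:
carry_out:
  rows:
    - [[-0.59,-0.65,0],[0,0,0]]
    - [[-0.64,-0.6,0],[0,0,0]]
    - [[-0.69,-0.54,0],[0,0,0]]
    - [[-0.74,-0.47,0],[0,0,0]]
    - [[-0.78,-0.41,0],[0,0,0]]
    - [[-0.81,-0.34,0],[0,0,0]]
    - [[-0.84,-0.27,0],[0,0,0]]
    - [[-0.86,-0.19,0],[0,0,0]]
    - [[-0.87,-0.12,0],[0,0,0]]
    - [[-0.88,-0.04,0],[0,0,0]]

```text
t: 68.45
eef_pos: [561.7, 22.0, 223.6]
tcp_rot: [-2.291, -2.106, 0.015]
force: [-37.5, 12.5, 27.5]
gripper_width: 11.1
```

Call:
carry_out:
  rows:
    - [[0,0,0],[0,0,0]]
    - [[0,0,0],[0,0,0]]
    - [[0,0,0],[0,0,0]]
    - [[0,0,0],[0,0,0]]
    - [[0,0,0],[0,0,0]]
    - [[0,0,0],[0,0,0]]
    - [[0,0,0],[0,0,0]]
    - [[0,0,0],[0,0,0]]
    - [[0,0,0],[0,0,0]]
    - [[0,0,0],[0,0,0]]

```text
t: 69.45
eef_pos: [560.9, 18.2, 223.7]
tcp_rot: [-2.297, -2.102, 0.021]
force: [-37.6, 8.3, 27.3]
gripper_width: 10.7
```

```bash
python3 - <<'E'
from h import *
st()
a,d=get_image("top");P=pts(camera_params("top"),d);F=(P[...,:2]-O)@Mf()
E
```

```text
t 69.45 fix [ 32.9   3.6 223.7] yaw 0.27 F [-37.6   8.3  27.3] w 10.7
```

Call:
carry_out:
  rows:
    - [[0,0,0],[0,0,0]]
    - [[0,0,0],[0,0,0]]
    - [[0,0,0],[0,0,0]]
    - [[0,0,0],[0,0,0]]
    - [[0,0,0],[0,0,0]]
    - [[0,0,0],[0,0,0]]
    - [[0,0,0],[0,0,0]]
    - [[0,0,0],[0,0,0]]
    - [[0,0,0],[0,0,0]]
    - [[0,0,0],[0,0,0]]
  claw: 0.4

```text
t: 70.5
eef_pos: [572.7, 12.7, 223.9]
tcp_rot: [2.322, 2.116, 0.0]
force: [0.5, 0.7, -0.1]
gripper_width: 52.2
```

```bash
python3 - <<'E'
from h import *
st()
E
```

```text
t 70.5 fix [ 45.2  -0.8 223.9] yaw 0.02 F [ 0.5  0.7 -0.1] w 52.2
```

Call:
carry_out:
  rows:
    - [[0.08,0,0],[0,0,0]]
    - [[0,0,0],[0,0,0]]
    - [[0,0,0],[0,0,0]]
    - [[0,0,0],[0,0,0]]
    - [[0,0,0],[0,0,0]]
    - [[0,0,0],[0,0,0]]
    - [[0,0,0],[0,0,0]]
    - [[0,0,0],[0,0,0]]
    - [[0,0,0],[0,0,0]]
    - [[0,0,0],[0,0,0]]
  claw: 1

```text
t: 71.5
eef_pos: [572.7, 14.2, 223.9]
tcp_rot: [-2.321, -2.116, -0.001]
force: [-1.8, 4.2, -0.2]
gripper_width: 15.2
```

```bash
python3 - <<'E'
from h import *
st()
E
```

```text
t 71.5 fix [ 45.    0.7 223.9] yaw 0.07 F [-1.8  4.2 -0.2] w 15.2
```

Call:
carry_out:
  rows:
    - [[0,0,0],[0,0,0]]
    - [[0,0,0],[0,0,0]]
    - [[0,0,0],[0,0,0]]
    - [[0,0,0],[0,0,0]]
    - [[0,0,-2],[0,0,0]]
    - [[0,0,-3],[0,0,0]]
    - [[0,0,-4],[0,0,0]]
    - [[0,-3,-2],[0,0,0]]
    - [[0,-4,0],[0,0,0]]
    - [[0,-3,0],[0,0,0]]
  claw: 0.4

```text
t: 72.5
eef_pos: [478.8, 21.7, 334.8]
tcp_rot: [-2.325, -2.113, 0.0]
force: [-0.6, 0.1, -0.7]
gripper_width: 51.9
```

Call:
carry_out:
  rows:
    - [[-2,0,0],[0,0,0]]
    - [[-3,0,0],[0,0,0]]
    - [[-4,0,0],[0,0,0]]
    - [[-4,0,0],[0,0,0]]
    - [[-4,0,0],[0,0,0]]
    - [[-3,0,0],[0,0,0]]
    - [[0,0,0],[0,0,0]]
    - [[0,0,0],[0,0,0]]
    - [[0,0,0],[0,0,0]]
    - [[0,0,0],[0,0,0]]

```text
t: 73.5
eef_pos: [460.6, -175.5, 334.5]
tcp_rot: [-2.32, -2.116, 0.002]
force: [0.2, -0.0, -0.4]
gripper_width: 51.8
```

```bash
python3 - <<'E'
from h import *
st()
p=camera_params("top");a,d=get_image("top");P=pts(p,d);F=(P[...,:2]-O)@Mf()
m=(P[...,2]>190)&(P[...,2]<226)&(F[...,0]>-60)&(F[...,0]<200)&(abs(F[...,1])<150);print("lamp",cv2.minAreaRect(F[m].astype(np.float32)))
m=(P[...,2]>230)&(P[...,2]<275)&(F[...,0]>0)&(F[...,0]<160)&(abs(F[...,1])<100);print("peg",m.sum(),F[m].mean(0))
hubs(54,68,(-40,60,-160,160),"top",8)
for n in("scene","wrist"): 
    b,_=get_image(n);cv2.imwrite(f"pics/end_{n}.png",b)
cv2.imwrite("pics/end_top.png",a)
q=camera_params("wrist");b,d=get_image("wrist");P=pts(q,d);F=(P[...,:2]-O)@Mf()
for lo,hi,nm in((54,68,"hub"),(37.8,43,"pin")):
    m=(P[...,2]>lo)&(P[...,2]<hi)&(abs(F[...,0]-20)<45)&(abs(F[...,1])<160)
    n,l,s,_=cv2.connectedComponentsWithStats(m.astype(np.uint8))
    for i in range(1,n):
        if s[i,4]>25: print(nm,s[i].tolist(),np.round(cv2.minEnclosingCircle(F[l==i].astype(np.float32))[0],1),P[l==i][:,2].mean().round(1))
E
```

```text
t 73.5 fix [ -48.9 -198.6  334.5] yaw 0.1 F [ 0.2 -0.  -0.4] w 51.8
lamp ((74.04117584228516, -2.771883010864258), (47.36138916015625, 169.16323852539062), 87.37621307373047)
peg 44 [45.99504408 -0.98232445]
top [306, 218, 15, 15, 173] fix [  14.  -106.7] r 19.5 z 60.6
hub [327, 215, 27, 26, 535] [  15.9 -105.1] 60.5
hub [395, 215, 28, 26, 550] [16.2 -0.5] 60.4
pin [391, 212, 18, 21, 41] [12.9 -5.1] 40.5
pin [314, 239, 7, 7, 42] [  47.3 -136.2] 39.6
pin [352, 239, 8, 7, 39] [ 47.4 -74. ] 39.6
pin [379, 239, 7, 7, 38] [ 47.3 -31.3] 39.6
pin [417, 239, 8, 7, 43] [46.8 30.1] 39.7
pin [483, 239, 7, 7, 39] [ 46.9 135.4] 39.5
```

View pics/end_top.png

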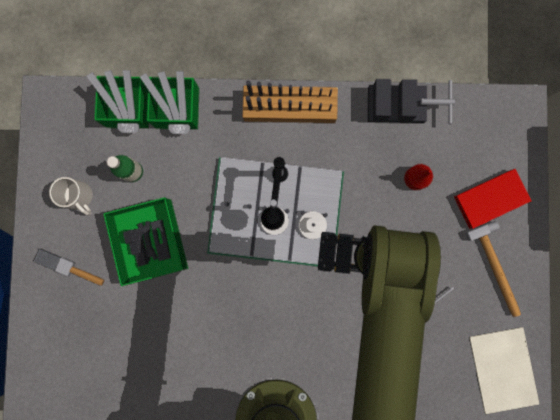

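View pics/end_wrist.png

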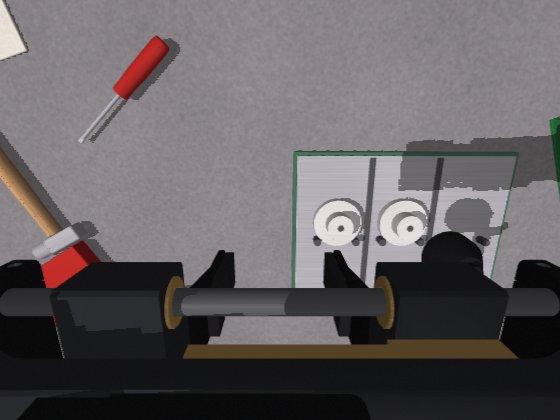

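```bash
python3 -c "
from cell import *
hand_in();print(get_state()['t'])"
```

```text
the job is handed in; nothing more can be done
the job is handed in; nothing more can be done
```

I put the strap, spanner and step block in the green bin, seated both flange blanks and swung the lamp over the middle nest. I handed the job in after about 74 s of robot time; no verdict was reported.

- **Bin:** the last top picture shows all three pieces inside. The highest point was about 51 mm after the last drop, with the rim at 75 mm.
- **Blanks:** only two were present. They stand hub up in the right and middle nests, and each was pushed until firm contact. The last wrist view puts both hub centres within about 0.5 mm of the seat points worked out from the pin tops (2.5 mm allowed).
- **Lamp:** the peg ended within about 2 mm of its place for the head over the middle nest (20 mm allowed). The head hides the middle hub from the top camera, so I checked that hub from the wrist only.
- **Bystanders:** in the last top picture the bottle and oil can still stand where they were at the start. I checked this by eye, not by measurement.

Three things did not go cleanly:

- **Middle blank moved:** it was knocked about 4 cm out of its nest after I had seated it. I gripped it again and reseated it. It then sat about 1 mm off one pin, so I nudged it home.
- **Peg slipped:** the peg slipped partly out of the jaws at the end of the swing and the force on the tool reached about 47 N, below the 120 N wrist limit. I opened the gripper, closed it again around the peg to finish, and released.
- **Cameras differ:** the top and wrist cameras disagree by about 2 mm, so the seating figures rest on the wrist view and on contact.

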